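# Gauge a block, then hold it home in the corner jig

## Task

Check the pale wooden block's height where it lies: push the gauge's red button gently down until the foot rests on the block, keep it there a moment, and let it spring back up. Then take the block to the corner jig, set it flat on the board, and press it fully home against the long fence and the end stop at once. Finish while the gripper still holds it pressed firmly against both, and leave the other things on the bench where they are.

Things in the scene. Friction and masses are not known exactly. Their poses are not given: they have to be found in the camera images.
- block: pale wooden block, 44 (its x) x 150 (its y) x 50 mm tall, 0.15 to 0.31 kg, loose, lying on the gauge's base plate with one end (its -y end) under the gauge's foot, about 20 mm in; draw it out some 50 mm towards the gauge's +y before lifting it high, and carry it over or round the gauge's column and button; origin at the centre of its underside, z up
- gauge: height gauge, fixed: grey base plate 130 (its x) x 230 (its y) x 10 mm thick; at its -y end a blue column (36 x 26 mm) with a blue arm reaching in +y, 135 mm high at its top, ending at y = -1 mm, 30 mm wide; nothing stands over the plate beyond that, so the block's +y end is open from above. Origin on the bench; the plate runs from y = -110 to +120 mm
- gauge_reading (a joint): the gauge's reading: travel of its sprung plunger, m, 0 at the top, growing downward to 0.045; about 0.025 when the foot just meets the block's top. A spring returns it to 0: 2.3 N at the top plus 0.15 N per mm, so about 6 N where the foot meets the block
- gauge_button (a point): centre of the top face of the plunger's red round button, 30 mm across, 205 mm above the bench when up; at x = 0, y = -20 mm of the gauge, the highest point of the gauge, right above the foot; moves down with the plunger
- gauge_foot: the plunger, whose lower end is a steel foot, a disc 20 mm across; origin at the centre of its underside, 85 mm above the bench when up (25 mm above the block)
- jig: corner jig, fixed: white board 140 (its x) x 230 (its y) x 12 mm thick, with two red stops on top (leaning weight on the board adds friction that takes up part of the push meant for the stops); origin at the centre of its underside on the bench
- fence: the jig's long fence: red-painted bar along the jig's y, 22 mm thick, 175 mm long, 18 mm high above the board; origin at the middle of the lower edge of its working face, which looks to the jig's -x and lies at x = 30 mm of the jig; push the block towards the jig's +x to meet it
- stop: the jig's end stop: red-painted bar along the jig's x, 85 mm long, 22 mm thick, 18 mm high above the board; origin at the middle of the lower edge of its working face, which looks to the jig's +y and lies at y = -85 mm of the jig; push the block towards the jig's -y to meet it
- seat (a point): point on top of the jig's board (12 mm above the bench) where the centre of the block's underside lies when it is home: long side on the fence, one end (either) on the stop, block's y along the jig's y; axes as the jig's
- offcut: dark wood offcut, 60 x 90 x 20 mm, loose bystander, origin at its underside or handle
- glue: glue bottle, 130 tall, 48 across mm, loose bystander, origin at its underside or handle
- screws: jar of screws, 70 tall, 64 across mm, loose bystander, origin at its underside or handle
- driver: orange-handled screwdriver lying flat, loose bystander, origin at its underside or handle
- spanner: steel spanner lying flat, loose bystander, origin at its underside or handle
- tape: yellow tape measure, 62 x 36 x 58 mm, loose bystander, origin at its underside or handle
There are look-alikes about, which are no part of the job. Leave any blue or orange look-alike of the block alone.

How it is judged:
By the outcome, as a careful person would: the job done as asked, in the order asked, and still so for the second after the job is handed in, while the arm keeps its last pose, push and grip.
It also fails if it takes over 64 s, if anything falls off the work surface, if the arm or the gripper's body presses on something with over 40 N, if the wrist force passes 120 N, or if a joint passes its speed limit or range.

## Robot

A 7-joint arm with a two-finger parallel gripper is mounted at the origin on the work surface. World frame = base frame: x ahead of the robot, y to its left, z up, the work surface at z = 0. Lengths are in m, angles in rad, forces in N, time in s.
With the tool pointing down it reaches from about 0.4 to 0.85 m from the base axis. Payload 10.4 kg.
Tool frame: the origin (TCP) lies midway between the tips of the shut fingers; the grasp point (between the pads) lies 19 mm behind it (manip.tcp_to_grasp is the distance from the TCP to the grasp point, in m); x points along the fingers, y is the direction in which the jaws open and shut, and the axes are right-handed (so a half turn about x gives the same grasp; the last joint's range is limited). The gripper opens to 85 mm and grips with 20 to 120 N. Pads are 22 mm wide; open, the fingers measure 114 mm over their backs; the gripper's body (76 mm by 85 mm) begins 54 mm behind the grasp point. The pads swing forward as they close: fully open they stand 13 mm farther back than shut.
Start: joints at [1.083, 0.332, -0.065, 1.46, 0.022, 1.35, -0.088], TCP at [0.28, -0.559, 0.231] pointing down, gripper open.
Joint ranges: [-2.6, 2.6], [-0.5, 2.12], [-1.47, 1.34], [0.16, 2.42], [-1.27, 4.41], [0.06, 2.06], [-2.6, 2.6]. Speed limits (rad/s): [2.22, 2.22, 2.79, 2.79, 3.14, 3.14, 3.14].

## Interface

Orientations are given as a unit quaternion [x, y, z, w].
In Python, from workcell import monitor, viewer, manip gives the robot as it stands. The module is installed in compiled form; this text tells all that it offers.
- The arm moves only by the tool send_rows, never from a script. Its arguments are lists of equal length, an entry for each row: "grip": the closure in counts, from 0 (fully open) to 255 (shut); "offset": the shift along the tool's x, y, z in mm, a list of three; "twist": the turn about the tool's x in degrees. In form: {"grip": [grip, ...], "offset": [[tx, ty, tz], ...], "twist": [twist, ...]}. A call has exactly 5 rows; each row is the pose to reach, as a shift and turn from the pose commanded when the call began, along the tool's axes at that moment; what a row does not reach only later rows make up. A row lasts 1/12 s, in which the tool goes at most 41.7 mm and 7.16 degrees, less where a joint would pass 70% of its speed; a pose out of reach is approached as far as the arm can. A call with a gripper value outside its range is refused whole. The fingers move at their own pace and stop on an object; "newtons" is the grip in N (left out, the last holds). Time passes only in rows, so rows that repeat a pose let the fingers close, or fill a call up. It gives the time, the measured TCP pose, the force and the opening at its end, in the units of the state.
- monitor.get_obs(): the state, without advancing time (a new reading comes with each control period).
- viewer.camera(name): name is "scene" or "top" or "wrist"; returns (picture, depth): 384x512x3 uint8, blue, green, red; 384x512 float32, m along the optical axis (not along the pixel's ray), 0 where there is no reading.
- viewer.camera_model(name): a dict with "camera_matrix" (3x3 intrinsics, pixels), "distortion" ([k1, k2, p1, p2, k3] as OpenCV has them; the pictures are not rectified), "R" (3x3) and "t" (3): a world point X has camera coordinates R X + t; the wrist camera has in their place "mount" (4x4, takes a point from camera to tool coordinates, whose origin is the TCP and whose axes are the tool frame's). Camera axes: x right, y down, z forward; pixel columns grow to the right and rows downward; lengths in m; the calibration is good to about 2 mm. A picture is of the moment at which its call begins: read the wrist's pose just before it. camera_model takes no time and is no camera call.
- manip.hand_in(): hands the job in, once; it reports no verdict.
Trained networks look in the newest picture that a camera, given by its name, has taken for a name from the list of things; names that differ only in an ending like _2 or _b are one class to them, and where a whole thing is asked for, a point or a joint stands for the part that bears it (a point fixed in the world has none). Each returns a list of dicts, best first, with "score" (0 to 1); they miss things now and then, are a little off and sometimes report something else, mostly with a low value. They report only what shows in the picture. A call takes as long as a camera call. They do not tell look-alikes from the thing itself.
- viewer.recognise(target, camera): "box" ([left, top, width, height] in pixels, round what is visible of it).
- viewer.regions_of(target, camera): "region" (384x512 bool, what is visible of it) and "box" ([left, top, width, height] in pixels, round what is visible of it).
- viewer.spot_point(target, camera): "position" ([column, row] in pixels: a listed point, or the origin of a listed thing).
The state is a dict: "clock": time; "joint_pos": joint angles; "joint_velocities": joint speeds; "tau": joint torques, N m; "position": TCP position; "ee_rot": TCP orientation; "ft_force": force on the tool from outside, world axes, zero at the start; "torque": the same for the moment, N m; "grip_width": opening from 0.0 (shut) to 1.0 (fully open).
Only numpy, scipy, OpenCV 4.12 (cv2) and the standard library are available. Lean on these libraries where they do the work, as an engineer would, in place of code of your own. Each camera call takes 0.05 s, during which the arm holds its last target.

## Working session

There is one attempt and no reset: what is moved stays moved. The work goes in short steps, Python scripts to look and compute and a tool call to move; the robot and the scene stay as the last step left them, time stands still between calls to the robot, and variables do not carry over. Pictures are saved under pics/ and viewed, and the job is handed in when it is done.

Besides the shell and the picture viewer there is one more tool, called after "Call:" in YAML: its name, and indented under it one key for each argument. send_rows: Moves the arm, as the interface text tells. Its arguments: {"type":"object","properties":{"grip":{"type":"array","items":{"type":"number"}},"offset":{"type":"array","items":{"type":"array","items":{"type":"number"}}},"twist":{"type":"array","items":{"type":"number"}},"newtons":{"type":"number"}},"required":["grip","offset","twist"]}

```bash
mkdir -p pics; ls; cat > h.py <<'E'
import numpy as np, cv2
from workcell import monitor, viewer, manip
from scipy.spatial.transform import Rotation as Rot
def cam(name):
    o=monitor.get_obs(); p,d=viewer.camera(name); m=viewer.camera_model(name)
    K=np.array(m['camera_matrix']);D=np.array(m['distortion'])
    if 'mount' in m:
        M=np.array(m['mount']);T=np.eye(4);T[:3,:3]=Rot.from_quat(o['ee_rot']).as_matrix();T[:3,3]=o['position']
        W=T@M; 
    else:
        W=np.eye(4);R=np.array(m['R']);t=np.array(m['t']);W[:3,:3]=R.T;W[:3,3]=-R.T@t
    return p,d,K,D,W
def ray(uv,K,D,W):
    n=cv2.undistortPoints(np.array(uv,float).reshape(-1,1,2),K,D).reshape(-1,2)
    r=np.c_[n,np.ones(len(n))]@W[:3,:3].T
    return W[:3,3],r
def at_z(uv,z,K,D,W):
    c,r=ray(uv,K,D,W); s=(z-c[2])/r[:,2]; return c+s[:,None]*r
def at_d(uv,d,K,D,W):
    c,r=ray(uv,K,D,W); uv=np.array(uv,float).reshape(-1,2)
    s=np.array([d[int(round(v)),int(round(u))] for u,v in uv]); return c+s[:,None]*r
def cloud(d,K,D,W):
    v,u=np.mgrid[0:d.shape[0],0:d.shape[1]]; uv=np.c_[u.ravel(),v.ravel()]
    c,r=ray(uv,K,D,W); return (c+d.ravel()[:,None]*r).reshape(d.shape+(3,))
def proj(X,K,D,W):
    V=np.linalg.inv(W); return cv2.projectPoints(np.array(X,float).reshape(-1,1,3),cv2.Rodrigues(V[:3,:3])[0],V[:3,3],K,D)[0].reshape(-1,2)
E
python3 - <<'E'
from h import *
print(monitor.get_obs()); print(manip.tcp_to_grasp)
for n in ['top','scene','wrist']:
    p,d,K,D,W=cam(n); cv2.imwrite(f'pics/{n}0.png',p); np.savez(f'pics/{n}0.npz',p=p,d=d,K=K,D=D,W=W); print(n,W.round(3).tolist())
E
```

```text
pics
{'clock': 0.0, 'joint_pos': array([ 1.08341862,  0.33289044, -0.06474096,  1.46095968,  0.02160384,
        1.34989974, -0.08849091]), 'joint_velocities': array([ 0.00130689,  0.00018707,  0.00117856,  0.00055627,  0.00033398,
       -0.00147249,  0.00146015]), 'tau': array([-2.83713043e-04, -6.25433135e+01,  4.91910393e-02, -3.91610205e+01,
        1.63045147e-02,  9.74198570e-03, -1.10213176e-05]), 'position': array([ 0.27998273, -0.5583485 ,  0.23049568]), 'ee_rot': array([-0.68795412, -0.16337029,  0.68823221, -0.16237518]), 'ft_force': array([-0.39579765, -0.67211848,  0.06422047]), 'torque': array([ 0.01559864, -0.01686211, -0.03546784]), 'grip_width': 0.9992646970326773}
0.0187
top [[0.015, -0.989, 0.147, 0.429], [-1.0, -0.015, 0.001, 0.01], [0.001, -0.147, -0.989, 1.194], [0.0, 0.0, 0.0, 1.0]]
scene [[0.502, 0.478, -0.721, 1.629], [0.865, -0.258, 0.431, -0.642], [0.02, -0.84, -0.542, 0.934], [0.0, 0.0, 0.0, 1.0]]
wrist [[0.449, -0.853, -0.266, 0.348], [-0.894, -0.429, -0.133, -0.523], [-0.001, 0.297, -0.955, 0.373], [0.0, 0.0, 0.0, 1.0]]
```

View pics/top0.png

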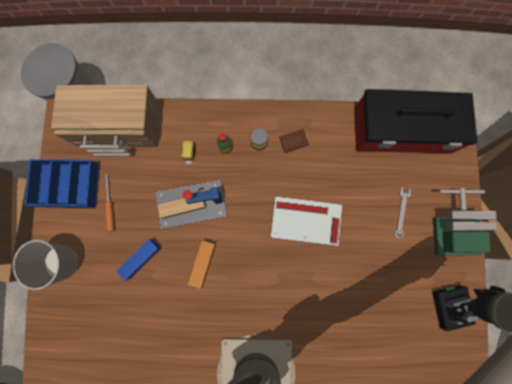

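View pics/scene0.png

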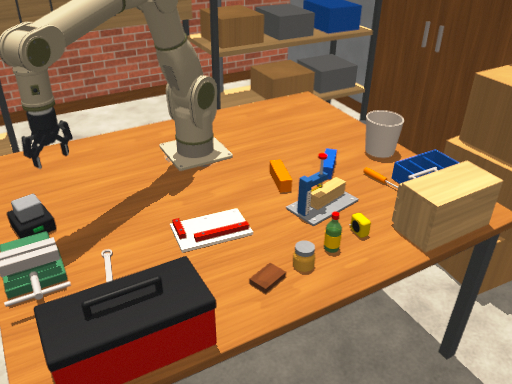

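```bash
python3 - <<'E'
from h import *
for c in ['top','scene']:
    for t in ['block','gauge','gauge_button','jig','fence','stop','offcut','glue','screws','driver','spanner','tape']:
        print(c,t,[(np.round(r['box']).tolist(),round(r['score'],2)) for r in viewer.recognise(t,c)][:4])
    for t in ['gauge_button','gauge','jig','seat','fence','stop','block','gauge_foot']:
        print(c,t,[(np.round(r['position'],1).tolist(),round(r['score'],2)) for r in viewer.spot_point(t,c)][:4])
print(monitor.get_obs()['clock'])
E
```

```text
top block [([117.0, 240.0, 46.0, 42.0], 0.71), ([188.0, 240.0, 28.0, 49.0], 0.7), ([155.0, 196.0, 51.0, 21.0], 0.56)]
top gauge [([154.0, 182.0, 72.0, 48.0], 0.95), ([279.0, 130.0, 30.0, 23.0], 0.57)]
top gauge_button []
top jig [([270.0, 201.0, 69.0, 45.0], 0.67)]
top fence [([276.0, 204.0, 52.0, 12.0], 0.75)]
top stop [([331.0, 219.0, 9.0, 28.0], 0.59)]
top offcut [([279.0, 128.0, 29.0, 25.0], 0.69), ([217.0, 134.0, 16.0, 19.0], 0.31)]
top glue [([216.0, 133.0, 17.0, 20.0], 0.76), ([181.0, 139.0, 15.0, 24.0], 0.2)]
top screws [([251.0, 128.0, 17.0, 24.0], 0.72), ([153.0, 199.0, 54.0, 20.0], 0.62)]
top driver [([104.0, 175.0, 12.0, 54.0], 0.79), ([278.0, 203.0, 52.0, 11.0], 0.17)]
top spanner [([394.0, 188.0, 18.0, 50.0], 0.88), ([276.0, 201.0, 53.0, 14.0], 0.71)]
top tape [([182.0, 138.0, 13.0, 25.0], 0.76)]
top gauge_button [([187.7, 193.6], 0.47)]
top gauge [([189.5, 204.2], 0.82)]
top jig [([304.5, 223.0], 0.6)]
top seat [([307.2, 216.8], 0.61), ([181.6, 203.2], 0.37)]
top fence [([299.5, 212.6], 0.73), ([290.9, 140.6], 0.54)]
top stop [([328.2, 231.4], 0.6), ([190.1, 204.9], 0.
[... 688 characters left out ...]
)]
scene screws [([363.0, 167.0, 26.0, 16.0], 0.72), ([287.0, 152.0, 68.0, 73.0], 0.68), ([296.0, 238.0, 22.0, 36.0], 0.65)]
scene driver [([362.0, 167.0, 24.0, 19.0], 0.69)]
scene spanner [([98.0, 246.0, 11.0, 38.0], 0.71)]
scene tape [([349.0, 213.0, 22.0, 26.0], 0.83)]
scene gauge_button [([321.7, 154.1], 0.53)]
scene gauge [([321.4, 205.9], 0.81)]
scene jig [([209.6, 228.0], 0.93)]
scene seat [([209.6, 228.3], 0.83)]
scene fence [([220.3, 227.7], 0.56)]
scene stop [([188.0, 229.8], 0.47)]
scene block [([281.4, 181.3], 0.82), ([325.5, 198.5], 0.65), ([326.9, 165.7], 0.6)]
scene gauge_foot [([322.4, 184.0], 0.62), ([207.5, 229.8], 0.58), ([323.4, 205.1], 0.48), ([385.4, 182.0], 0.32)]
2.15
```

```bash
python3 - <<'E'
from h import *
z=np.load('pics/top0.npz'); p,d,K,D,W=[z[k] for k in ['p','d','K','D','W']]
C=cloud(d,K,D,W)
def rect(m,name):
    P=C[m][:, :2]; r=cv2.minAreaRect(P.astype(np.float32)*1000); print(name,m.sum(),r, 'z',np.median(C[m][:,2]).round(4))
hsv=cv2.cvtColor(p,cv2.COLOR_BGR2HSV)
def win(x0,y0,x1,y1):
    m=np.zeros(d.shape,bool); m[y0:y1,x0:x1]=1; return m
for nm,(x0,y0,x1,y1) in dict(gauge=(145,170,235,240),jig=(262,190,350,255)).items():
    w=win(x0,y0,x1,y1)
    print(nm,'z hist',np.histogram(C[w][:,2],bins=np.arange(-.01,.23,.01)))
    rect(w&(C[...,2]>0.005),nm+'>5mm'); rect(w&(C[...,2]>0.005)&(C[...,2]<0.018),nm+' plate')
    rect(w&(C[...,2]>0.022)&(C[...,2]<0.036),nm+' 22-36');rect(w&(C[...,2]>0.05)&(C[...,2]<0.068),nm+' 50-68');rect(w&(C[...,2]>0.11)&(C[...,2]<0.15),nm+' arm');rect(w&(C[...,2]>0.185),nm+' button')
c=cv2.resize(p[165:275,100:360],None,fx=3,fy=3,interpolation=cv2.INTER_CUBIC); cv2.imwrite('pics/crop_top.png',c)
z=np.load('pics/scene0.npz'); c=cv2.resize(z['p'][140:260,160:400],None,fx=3.3,fy=3.3,interpolation=cv2.INTER_CUBIC); cv2.imwrite('pics/crop_scene.png',c)
E
```

```text
gauge z hist (array([1926, 2618,  710,   23,   27,   24,  250,  245,    5,    7,    5,
         14,   14,   19,  201,  100,    2,    0,    0,    0,    4,   83,
          0]), array([-0.01,  0.  ,  0.01,  0.02,  0.03,  0.04,  0.05,  0.06,  0.07,
        0.08,  0.09,  0.1 ,  0.11,  0.12,  0.13,  0.14,  0.15,  0.16,
        0.17,  0.18,  0.19,  0.2 ,  0.21,  0.22]))
gauge>5mm 2549 ((560.0299682617188, 197.33753967285156), (382.6541748046875, 249.2321319580078), 87.99214935302734) z 0.0124
gauge plate 1497 ((561.6649169921875, 233.83090209960938), (239.49856567382812, 303.4732666015625), 1.3357081413269043) z 0.0099
gauge 22-36 32 ((539.8828735351562, 218.30368041992188), (19.594738006591797, 208.2906951904297), 22.0070743560791) z 0.0285
gauge 50-68 495 ((559.1210327148438, 226.63204956054688), (45.44296646118164, 210.87313842773438), 15.892328262329102) z 0.06
gauge arm 334 ((573.4631958007812, 175.27938842773438), (35.36327362060547, 103.68961334228516), 11.204244613647461) z 0.1355
gauge button 110 ((496.8133544921875, 119.29975128173828), (255.03875732421875, 28.640758514404297), 51
[... 241 characters left out ...]
 0.04,  0.05,  0.06,  0.07,
        0.08,  0.09,  0.1 ,  0.11,  0.12,  0.13,  0.14,  0.15,  0.16,
        0.17,  0.18,  0.19,  0.2 ,  0.21,  0.22]))
jig>5mm 2850 ((515.9955444335938, -156.17654418945312), (300.64801025390625, 226.1599884033203), 80.66828918457031) z 0.0127
jig plate 2272 ((508.4161071777344, -163.4462890625), (294.1510925292969, 220.7470245361328), 88.90304565429688) z 0.012
jig 22-36 532 ((531.5262451171875, -181.2404022216797), (243.140380859375, 91.43594360351562), 57.884281158447266) z 0.0299
jig 50-68 0 ((0.0, 0.0), (0.0, 0.0), 0.0) z nan
jig arm 0 ((0.0, 0.0), (0.0, 0.0), 0.0) z nan
jig button 22 ((428.7870178222656, 10.493999481201172), (0.0, 0.0), 0.0) z 1.1936
  return _methods._mean(a, axis=axis, dtype=dtype,
  ret = ret.dtype.type(ret / rcount)
```

View pics/crop_top.png

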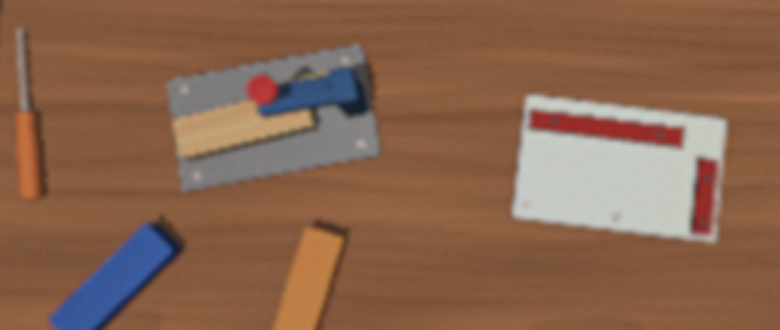

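View pics/crop_scene.png

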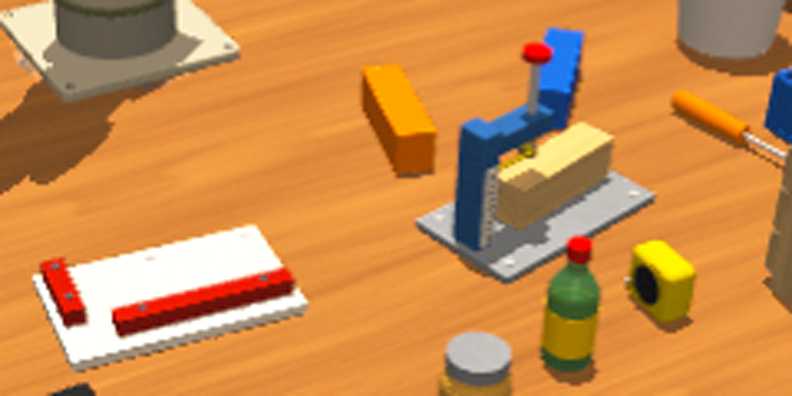

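```bash
python3 - <<'E'
from h import *
z=np.load('pics/top0.npz'); p,d,K,D,W=[z[k] for k in ['p','d','K','D','W']]
def g(pts,zz,n):
    uv=np.array(pts)/3.+[100-1/3,165-1/3]; P=at_z(uv,zz,K,D,W); print(n,P[:,:2].round(4).tolist(),'mean',P.mean(0).round(4)); 
    for i in range(len(P)): e=P[(i+1)%len(P)]-P[i]; print('  len',np.linalg.norm(e).round(4),'ang',np.degrees(np.arctan2(e[1],e[0])).round(1))
g([(167,80),(362,45),(380,155),(184,190)],.010,'gauge')
g([(525,95),(727,118),(715,242),(512,217)],.012,'jig')
g([(531,111),(684,128),(683,147),(530,130)],.030,'fence')
g([(698,158),(717,160),(711,234),(692,232)],.030,'stop')
g([(173,120),(313,108),(316,127),(180,158)],.060,'block')
g([(262,89)],.205,'button')
m=viewer.camera_model('wrist');print(m)
E
```

```text
gauge [[0.6032, 0.3556], [0.6474, 0.1311], [0.5208, 0.107], [0.4771, 0.3291]] mean [0.5621 0.2307 0.01  ]
  len 0.2288 ang -78.9
  len 0.1289 ang -169.2
  len 0.2264 ang 101.1
  len 0.1288 ang 11.9
jig [[0.5918, -0.0571], [0.5686, -0.2889], [0.4278, -0.2727], [0.453, -0.0435]] mean [ 0.5103 -0.1655  0.012 ]
  len 0.2329 ang -95.7
  len 0.1418 ang 173.4
  len 0.2306 ang 83.7
  len 0.1394 ang -5.6
fence [[0.5713, -0.0629], [0.5545, -0.2353], [0.5331, -0.2339], [0.5498, -0.0619]] mean [ 0.5522 -0.1485  0.03  ]
  len 0.1732 ang -95.5
  len 0.0215 ang 176.2
  len 0.1727 ang 84.4
  len 0.0215 ang -2.6
stop [[0.5209, -0.2506], [0.519, -0.2721], [0.4366, -0.264], [0.4386, -0.2428]] mean [ 0.4788 -0.2574  0.03  ]
  len 0.0215 ang -95.3
  len 0.0828 ang 174.4
  len 0.0213 ang 84.6
  len 0.0827 ang -5.5
block [[0.5515, 0.3318], [0.5672, 0.1778], [0.5464, 0.1737], [0.5099, 0.3218]] mean [0.5437 0.2513 0.06  ]
  len 0.1549 ang -84.2
  len 0.0212 ang -169.1
  len 0.1526 ang 103.8
  len 0.0428 ang 13.5
button [[0.5671, 0.2061]] mean [0.5671 0.2061 0.205 ]
  len 0.0 ang 0.0
{'camera_matrix': array([[341.78390613,   0.        , 255.44205424],
       [  0.        , 341.78390613, 196.39608801],
       [  0.        ,   0.        ,   1.        ]]), 'distortion': array([-0.05376734,  0.        ,  0.        ,  0.        ,  0.        ]), 'mount': array([[-4.90525209e-04, -2.96972708e-01,  9.54885841e-01,
        -1.42476570e-01],
       [ 9.99999749e-01,  3.43385030e-04,  6.20494140e-04,
        -1.64576408e-03],
       [-5.12163329e-04,  9.54885906e-01,  2.96972465e-01,
        -7.65185927e-02],
       [ 0.00000000e+00,  0.00000000e+00,  0.00000000e+00,
         1.00000000e+00]])}
```

```bash
cat >> h.py <<'E'
def plan(xyz,yaw_deg):
    """offset mm (tool axes) and twist deg from current measured pose to target; yaw = angle of tool y axis in world"""
    o=monitor.get_obs(); R=Rot.from_quat(o['ee_rot']).as_matrix(); p=np.array(o['position'])
    off=R.T@(np.array(xyz)-p)*1000
    cur=np.degrees(np.arctan2(R[1,1],R[0,1])); dy=(yaw_deg-cur+180)%360-180
    print('pos',p.round(4),'yaw',cur.round(2),'x-axis',R[:,0].round(3),'F',np.round(o['ft_force'],2),'w',round(o['grip_width'],3),'t',o['clock'])
    print('offset',off.round(1),'twist',(-dy).round(2),'(or',((-dy+360)%360-180).round(2),') dist',np.linalg.norm(off).round(1),'q',np.round(o['joint_pos'],2))
E
python3 - <<'E'
from h import *
plan([0.54,0.20,0.33],180+13.5)
E
```

```text
pos [ 0.2802 -0.5587  0.2313] yaw -63.37 x-axis [ 0. -0. -1.] F [-0.21 -0.26  0.53] w 1.006 t 2.15
offset [ -98.7 -561.7 -572.4] twist 103.13 (or -76.87 ) dist 808.0 q [ 1.08  0.33 -0.06  1.46  0.02  1.35 -0.09]
```

Call:
send_rows:
  grip: [255,255,255,255,255]
  offset:
    - [-99,-580,-580]
    - [-99,-580,-580]
    - [-99,-580,-580]
    - [-99,-580,-580]
    - [-99,-580,-580]
  twist: [-77,-77,-77,-77,-77]
  newtons: 60

```text
clock: 2.57
position: [0.3456, -0.3605, 0.2565]
ee_rot: [-0.603, -0.368, 0.604, -0.369]
ft_force: [1.1, 0.2, 0.2]
grip_width: 0.295
```

```bash
python3 -c "
from h import *
plan([0.56,0.23,0.33],13.5)"
```

```text
pos [ 0.3456 -0.3605  0.2565] yaw -27.21 x-axis [-0.    -0.001 -1.   ] F [1.1  0.17 0.18] w 0.295 t 2.5667
offset [ -73.8  -79.3 -623.2] twist -40.71 (or 139.29 ) dist 632.5 q [ 0.96  0.05 -0.25  1.74  0.01  1.35  0.23]
```

Call:
send_rows:
  grip: [255,255,255,255,255]
  offset:
    - [-74,-79,-623]
    - [-74,-79,-623]
    - [-74,-79,-623]
    - [-74,-79,-623]
    - [-74,-79,-623]
  twist: [-41,-41,-41,-41,-41]

```text
clock: 2.98
position: [0.4174, -0.1665, 0.2812]
ee_rot: [0.461, 0.536, -0.461, 0.536]
ft_force: [-0.0, -0.0, -0.0]
grip_width: 0.004
```

```bash
python3 -c "
from h import *
plan([0.56,0.23,0.33],13.5)"
```

```text
pos [ 0.4174 -0.1665  0.2812] yaw 8.59 x-axis [ 0.001 -0.001 -1.   ] F [-0.04 -0.02 -0.01] w 0.004 t 2.9833
offset [ -49.1  200.2 -370.7] twist -4.91 (or 175.09 ) dist 424.1 q [ 0.76 -0.06 -0.46  1.8  -0.03  1.4   0.46]
```

Call:
send_rows:
  grip: [255,255,255,255,255]
  offset:
    - [0,30,-30]
    - [0,30,-30]
    - [0,30,-30]
    - [0,30,-30]
    - [0,30,-30]
  twist: [-5,-5,-5,-5,-5]

```text
clock: 3.4
position: [0.4421, -0.1357, 0.2805]
ee_rot: [0.44, 0.554, -0.44, 0.554]
ft_force: [0.3, -0.9, -0.6]
grip_width: 0.002
```

```bash
python3 -c "
from h import *
plan([0.56,0.23,0.33],13.5)
n='wrist';p,d,K,D,W=cam(n); cv2.imwrite(f'pics/wjig.png',p); np.savez(f'pics/wjig.npz',p=p,d=d,K=K,D=D,W=W)"
```

```text
pos [ 0.4421 -0.1357  0.2805] yaw 13.1 x-axis [-0. -0. -1.] F [ 0.28 -0.87 -0.61] w 0.002 t 3.4
offset [ -49.6  197.7 -329.4] twist -0.4 (or 179.6 ) dist 387.4 q [ 0.72 -0.03 -0.5   1.77 -0.01  1.4   0.45]
```

View pics/wjig.png

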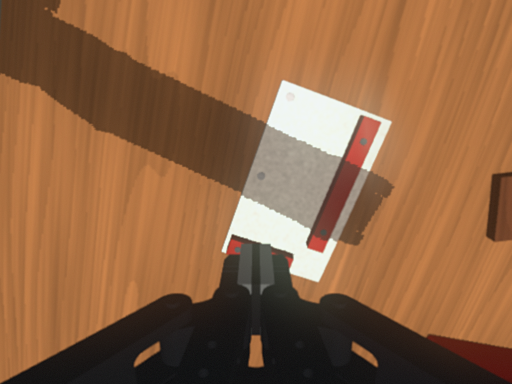

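```bash
python3 - <<'E'
from h import *
z=np.load('pics/wjig.npz'); p=z['p']
c=cv2.resize(p[70:290,210:400],None,fx=3.0,fy=2.7,interpolation=cv2.INTER_CUBIC); c=cv2.resize(p[70:290,210:410],(545,600),interpolation=cv2.INTER_CUBIC); print(545/200,600/220)
cv2.imwrite('pics/wjigc.png',c)
K,D,W,d=z['K'],z['D'],z['W'],z['d']
def fit(pts_px,zz):
    return at_z(pts_px,zz,K,D,W)
P=fit([(283,81),(391,121),(318,282),(222,252)],.012); print(P[:,:2].round(4),P.mean(0))
for i in range(4): e=P[(i+1)%4]-P[i]; print(np.linalg.norm(e).round(4),np.degrees(np.arctan2(e[1],e[0])).round(2))
C=cloud(d,K,D,W); print(C[120,300],C[180,270],C[150,360],C[100,450])
E
```

```text
2.725 2.727272727272727
[[ 0.4531 -0.0426]
 [ 0.5896 -0.0565]
 [ 0.5654 -0.2852]
 [ 0.428  -0.2703]] [ 0.50903529 -0.16364086  0.012     ]
0.1373 -5.79
0.23 -96.04
0.1382 173.8
0.229 83.73
[ 0.48339738 -0.08067123  0.01308014] [ 0.46655795 -0.15999657  0.01156168] [ 0.55809702 -0.09670836  0.02969781] [ 6.57075948e-01 -1.49960914e-02  2.74994712e-04]
```

View pics/wjigc.png

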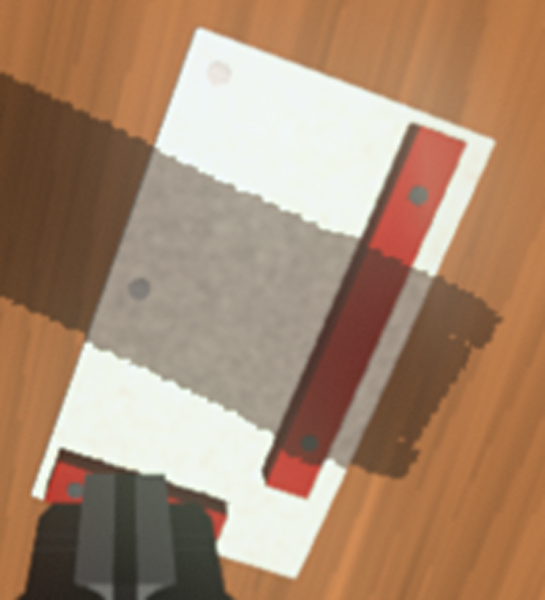

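Call:
send_rows:
  grip: [255,255,255,255,255]
  offset:
    - [-50,198,-329]
    - [-50,198,-329]
    - [-50,198,-329]
    - [-50,198,-329]
    - [-50,198,-329]
  twist: [0,0,0,0,0]

```text
clock: 3.87
position: [0.506, 0.0627, 0.308]
ee_rot: [0.44, 0.553, -0.44, 0.554]
ft_force: [1.1, -0.4, 0.5]
grip_width: 0.001
```

Call:
send_rows:
  grip: [255,255,255,255,255]
  offset:
    - [-25,90,-152]
    - [-25,90,-152]
    - [-25,90,-152]
    - [-25,90,-152]
    - [-25,90,-152]
  twist: [0,0,0,0,0]

```text
clock: 4.28
position: [0.5585, 0.2358, 0.3322]
ee_rot: [0.439, 0.556, -0.438, 0.554]
ft_force: [-0.2, 0.6, 0.4]
grip_width: 0.001
```

```bash
python3 -c "
from h import *
plan([0.56,0.23,0.33],13.5)"
```

```text
pos [0.5585 0.2358 0.3322] yaw 13.44 x-axis [-0.001  0.003 -1.   ] F [-0.18  0.6   0.41] w 0.001 t 4.2833
offset [2.2 0.1 6. ] twist -0.06 (or 179.94 ) dist 6.4 q [ 0.13  0.36 -0.82  1.31  0.26  1.58 -0.41]
```

Call:
send_rows:
  grip: [255,255,255,255,255]
  offset:
    - [0,0,6]
    - [0,0,6]
    - [0,0,6]
    - [0,0,6]
    - [0,0,6]
  twist: [0,0,0,0,0]

```text
clock: 4.7
position: [0.5601, 0.2236, 0.3327]
ee_rot: [0.439, 0.554, -0.44, 0.554]
ft_force: [0.4, -1.4, -0.1]
grip_width: 0.003
```

```bash
python3 -c "
from h import *
plan([0.56,0.23,0.33],13.5)
n='wrist';p,d,K,D,W=cam(n); cv2.imwrite(f'pics/wg.png',cv2.resize(p,(768,576),interpolation=cv2.INTER_CUBIC)); np.savez(f'pics/wg.npz',p=p,d=d,K=K,D=D,W=W)
for t in ['gauge_button','gauge','block']: print(t,[(np.round(r['position'],1).tolist(),round(r['score'],2)) for r in viewer.spot_point(t,n)][:3])
"
```

```text
pos [0.5601 0.2236 0.3327] yaw 13.12 x-axis [ 0.    -0.001 -1.   ] F [ 0.36 -1.41 -0.14] w 0.003 t 4.7
offset [ 2.7  1.4 -6.3] twist -0.38 (or 179.62 ) dist 6.9 q [ 0.15  0.35 -0.81  1.32  0.25  1.58 -0.4 ]
gauge_button [([256.2, 204.7], 0.87)]
gauge []
block [([253.6, 122.8], 0.78), ([108.7, 142.8], 0.58)]
```

View pics/wg.png

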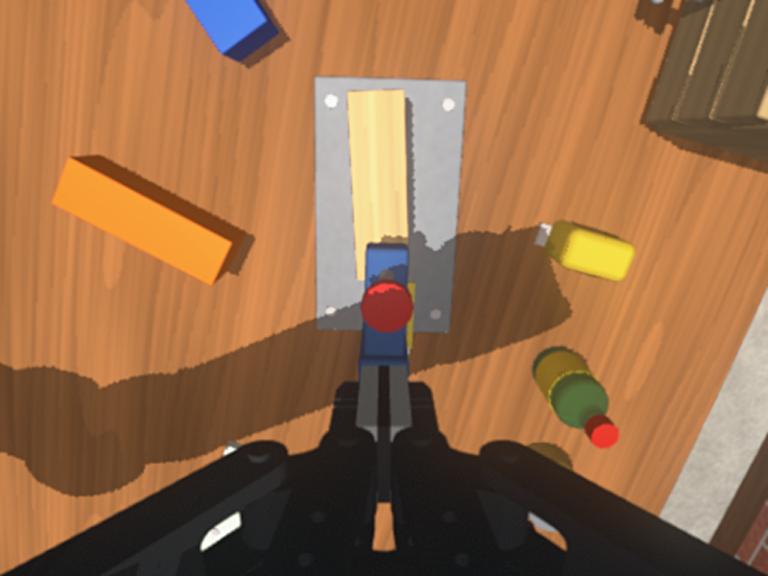

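```bash
python3 - <<'E'
from h import *
z=np.load('pics/wg.npz'); p,d,K,D,W=[z[k] for k in ['p','d','K','D','W']]
f=lambda pts,zz: at_z((np.array(pts)+.5)/1.5-.5,zz,K,D,W)
P=f([(316,77),(466,81),(448,332),(317,329)],.010);print('plate',P[:,:2].round(4).tolist(),P.mean(0).round(4))
for i in range(4): e=P[(i+1)%4]-P[i]; print(np.linalg.norm(e).round(4),np.degrees(np.arctan2(e[1],e[0])).round(2))
P=f([(348,92),(405,90),(408,237),(358,279)],.06);print('block',P[:,:2].round(4).tolist())
for i in range(4): e=P[(i+1)%4]-P[i]; print(np.linalg.norm(e).round(4),np.degrees(np.arctan2(e[1],e[0])).round(2))
# colour segmentation
hsv=cv2.cvtColor(p,cv2.COLOR_BGR2HSV); C=cloud(d,K,D,W)
red=((hsv[...,0]<8)|(hsv[...,0]>172))&(hsv[...,1]>150)&(hsv[...,2]>80); red[:170]=0;red[240:]=0;red[:,:230]=0;red[:,290:]=0
v,u=np.nonzero(red); print('red',len(u),u.mean(),v.mean(),u.min(),u.max(),v.min(),v.max(), 'z',np.median(C[red][:,2]))
(cx,cy),r=cv2.minEnclosingCircle(np.c_[u,v].astype(np.float32)); print(cx,cy,r)
print('button',at_z([(u.mean(),v.mean()),(cx,cy)],.205,K,D,W).round(4))
m=(C[...,2]>.054)&(C[...,2]<.066); m[190:]=0; m[:,:225]=0;m[:,280:]=0; m=cv2.morphologyEx(m.astype(np.uint8),cv2.MORPH_OPEN,np.ones((3,3)))>0
print(m.sum(),C[m][:,2].mean(),cv2.minAreaRect((C[m][:,:2]*1000).astype(np.float32)))
E
```

```text
plate [[0.4763, 0.3332], [0.6009, 0.3591], [0.6457, 0.1353], [0.5209, 0.1094]] [0.561  0.2342 0.01  ]
0.1273 11.75
0.2282 -78.67
0.1274 -168.26
0.2282 101.28
block [[0.5093, 0.3244], [0.5512, 0.3357], [0.5806, 0.2261], [0.5483, 0.1818]]
0.0434 15.02
0.1135 -74.96
0.0548 -126.13
0.1479 105.32
red 890 257.5988764044944 203.9808988764045 241 274 188 220 z 0.20484106390960632
257.6213073730469 203.9176788330078 16.919662475585938
button [[0.5652 0.2112 0.205 ]
 [0.5652 0.2112 0.205 ]]
3924 0.05983810157282061 ((548.762939453125, 258.5408630371094), (44.35413360595703, 150.08802795410156), 15.300341606140137)
```

```bash
python3 -c "
from h import *
plan([0.566,0.209,0.215],15.2)"
```

```text
pos [0.5599 0.2246 0.3327] yaw 13.21 x-axis [ 0. -0. -1.] F [ 0.38 -0.25  0.7 ] w -0.003 t 4.9
offset [117.7   2.3  16.5] twist -1.99 (or 178.01 ) dist 118.9 q [ 0.15  0.35 -0.81  1.32  0.25  1.58 -0.4 ]
```

Call:
send_rows:
  grip: [255,255,255,255,255]
  offset:
    - [36,2,16]
    - [76,2,16]
    - [110,2,16]
    - [116,2,16]
    - [118,2,16]
  twist: [-2,-2,-2,-2,-2]

```text
clock: 5.32
position: [0.5647, 0.2093, 0.2133]
ee_rot: [0.428, 0.563, -0.43, 0.561]
ft_force: [0.2, -0.1, 1.0]
grip_width: 0.002
```

Call:
send_rows:
  grip: [255,255,255,255,255]
  offset:
    - [4,0,0]
    - [7,0,0]
    - [9,0,0]
    - [11,0,0]
    - [13,0,0]
  twist: [0,0,0,0,0]

```text
clock: 5.73
position: [0.566, 0.2104, 0.2026]
ee_rot: [0.43, 0.562, -0.429, 0.562]
ft_force: [1.2, 1.1, 3.1]
grip_width: -0.003
```

```bash
python3 -c "
from h import *
plan([0.566,0.209,0.215],15.2)
n='scene';p,d,K,D,W=cam(n); cv2.imwrite(f'pics/s1.png',cv2.resize(p[110:260,230:430],None,fx=3.5,fy=3.5,interpolation=cv2.INTER_CUBIC))"
```

```text
pos [0.566  0.2104 0.2026] yaw 15.26 x-axis [ 0.002  0.001 -1.   ] F [1.22 1.07 3.12] w -0.003 t 5.7333
offset [-12.4  -0.4   1.3] twist 0.06 (or -179.94 ) dist 12.5 q [ 0.19  0.41 -0.8   1.53  0.3   1.33 -0.37]
```

View pics/s1.png

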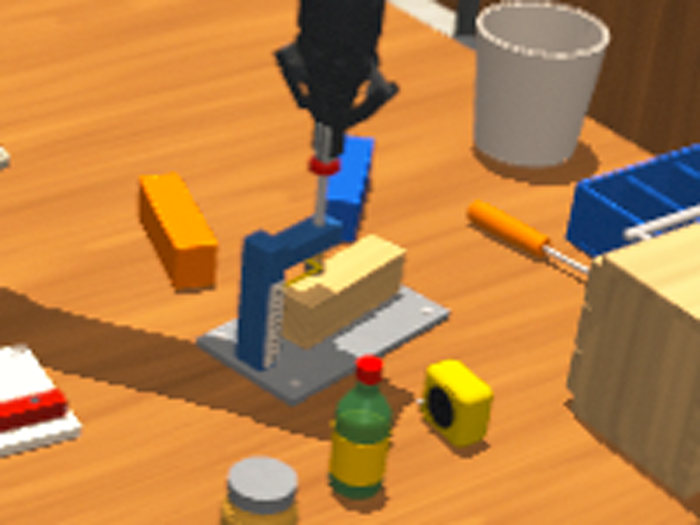

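Call:
send_rows:
  grip: [255,255,255,255,255]
  offset:
    - [3,0,0]
    - [6,0,0]
    - [10,0,0]
    - [14,0,0]
    - [17,0,0]
  twist: [0,0,0,0,0]

```text
clock: 6.2
position: [0.5659, 0.2103, 0.1844]
ee_rot: [0.43, 0.562, -0.429, 0.562]
ft_force: [2.8, 2.2, 5.5]
grip_width: 0.002
```

Call:
send_rows:
  grip: [255,255,255,255,255]
  offset:
    - [1,0,0]
    - [2,0,0]
    - [3,0,0]
    - [4,0,0]
    - [4,0,0]
  twist: [0,0,0,0,0]

```text
clock: 6.62
position: [0.5658, 0.2101, 0.1807]
ee_rot: [0.43, 0.562, -0.429, 0.562]
ft_force: [2.3, 1.7, 4.6]
grip_width: -0.0
```

```bash
python3 -c "
from h import *
plan([0.566,0.209,0.180],15.2)"
```

```text
pos [0.5658 0.2101 0.1807] yaw 15.25 x-axis [ 0.001  0.    -1.   ] F [2.29 1.73 4.63] w -0.0 t 6.6167
offset [ 0.7 -0.1  1.2] twist 0.05 (or -179.95 ) dist 1.4 q [ 0.18  0.43 -0.79  1.56  0.31  1.29 -0.38]
```

Call:
send_rows:
  grip: [255,255,255,255,255]
  offset:
    - [0.5,0,0]
    - [1,0,0]
    - [1,0,0]
    - [1,0,0]
    - [1,0,0]
  twist: [0,0,0,0,0]

```text
clock: 7.03
position: [0.5658, 0.2102, 0.1802]
ee_rot: [0.43, 0.562, -0.429, 0.562]
ft_force: [1.8, 2.0, 7.6]
grip_width: -0.003
```

Call:
send_rows:
  grip: [255,255,255,255,255]
  offset:
    - [0.5,0,0]
    - [1,0,0]
    - [1,0,0]
    - [1,0,0]
    - [1,0,0]
  twist: [0,0,0,0,0]

```text
clock: 7.45
position: [0.5659, 0.2103, 0.1801]
ee_rot: [0.43, 0.561, -0.429, 0.562]
ft_force: [-2.0, -0.3, 14.7]
grip_width: -0.003
```

Call:
send_rows:
  grip: [255,255,255,255,255]
  offset:
    - [-0.4,0,0]
    - [-0.4,0,0]
    - [-0.4,0,0]
    - [-0.4,0,0]
    - [-0.4,0,0]
  twist: [0,0,0,0,0]

```text
clock: 7.87
position: [0.5659, 0.2103, 0.1801]
ee_rot: [0.43, 0.562, -0.429, 0.562]
ft_force: [-0.5, -0.1, 11.2]
grip_width: -0.0
```

Call:
send_rows:
  grip: [255,255,255,255,255]
  offset:
    - [0,0,0]
    - [0,0,0]
    - [0,0,0]
    - [0,0,0]
    - [0,0,0]
  twist: [0,0,0,0,0]

```text
clock: 8.28
position: [0.5659, 0.2103, 0.1802]
ee_rot: [0.43, 0.562, -0.429, 0.562]
ft_force: [0.3, 1.7, 12.3]
grip_width: 0.002
```

```bash
python3 -c "
from h import *
n='scene';p,d,K,D,W=cam(n); cv2.imwrite(f'pics/s2.png',cv2.resize(p[130:230,270:370],None,fx=6,fy=6,interpolation=cv2.INTER_CUBIC)); print(monitor.get_obs()['ft_force'])"
```

```text
[-0.05153065  0.33458098 12.01861506]
```

View pics/s2.png

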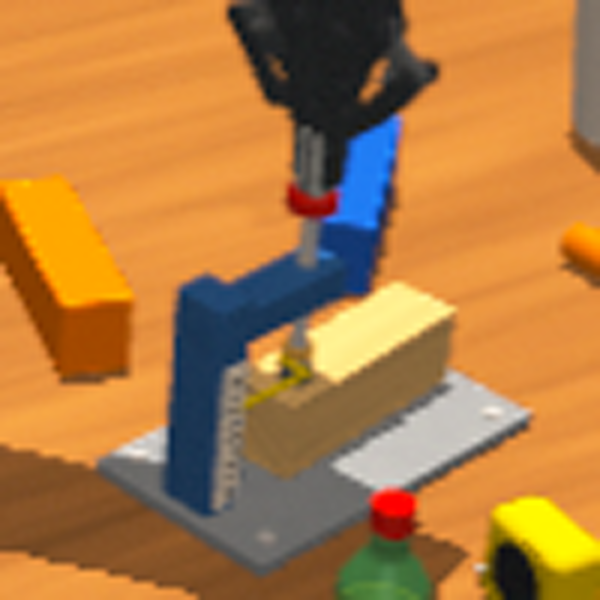

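The foot is resting on the block in the picture: the tip stalled at z = 0.1801, where 0.180 was expected, and the force is 12 N. I'll raise now.

Call:
send_rows:
  grip: [255,255,255,255,255]
  offset:
    - [-5,0,0]
    - [-12,0,0]
    - [-22,0,0]
    - [-32,0,0]
    - [-50,0,0]
  twist: [0,0,0,0,0]

```text
clock: 8.75
position: [0.5644, 0.209, 0.2281]
ee_rot: [0.428, 0.563, -0.431, 0.561]
ft_force: [-0.7, -0.8, 0.0]
grip_width: 0.002
```

Call:
send_rows:
  grip: [255,150,0,0,0]
  offset:
    - [-20,0,-10]
    - [-30,0,-50]
    - [-30,0,-90]
    - [-30,0,-95]
    - [-30,0,-95]
  twist: [0,0,0,0,0]

```text
clock: 9.17
position: [0.538, 0.3049, 0.2593]
ee_rot: [0.427, 0.564, -0.428, 0.563]
ft_force: [0.3, -0.8, -0.6]
grip_width: 0.568
```

```bash
python3 -c "
from h import *
n='wrist';plan([0.566,0.209,0.180],15.2);p,d,K,D,W=cam(n); cv2.imwrite(f'pics/w3.png',cv2.resize(p,(768,576),interpolation=cv2.INTER_CUBIC)); np.savez(f'pics/w3.npz',p=p,d=d,K=K,D=D,W=W)
C=cloud(d,K,D,W);m=(C[...,2]>.054)&(C[...,2]<.066)&(abs(C[...,0]-.55)<.1)&(abs(C[...,1]-.26)<.12); m=cv2.morphologyEx(m.astype(np.uint8),cv2.MORPH_OPEN,np.ones((3,3)))
nn,l,s,c=cv2.connectedComponentsWithStats(m); i=1+s[1:,4].argmax(); m=l==i
print(s[i],C[m][:,2].mean(),cv2.minAreaRect((C[m][:,:2]*1000).astype(np.float32)))
p,d,K,D,W=cam('scene'); cv2.imwrite(f'pics/s3.png',cv2.resize(p[130:230,270:370],None,fx=6,fy=6,interpolation=cv2.INTER_CUBIC))
"
```

```text
pos [0.538  0.3049 0.2593] yaw 15.59 x-axis [-0.002  0.    -1.   ] F [ 0.29 -0.76 -0.64] w 0.568 t 9.1667
offset [ 79.2   1.3 100. ] twist 0.39 (or -179.61 ) dist 127.5 q [ 0.03  0.42 -0.83  1.4   0.31  1.45 -0.52]
[ 232  142   44  134 5111] 0.05994894329657839 ((548.7869873046875, 258.8480529785156), (44.12187194824219, 149.71954345703125), 15.216302871704102)
```

View pics/w3.png

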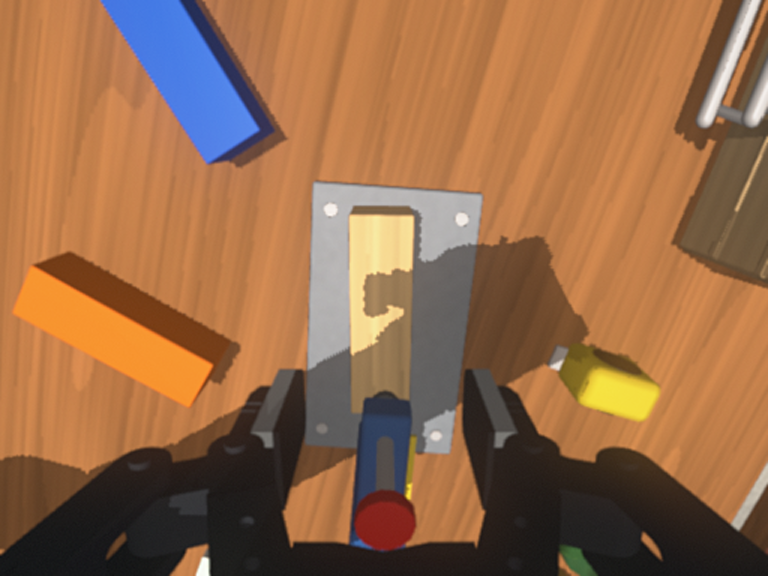

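View pics/s3.png

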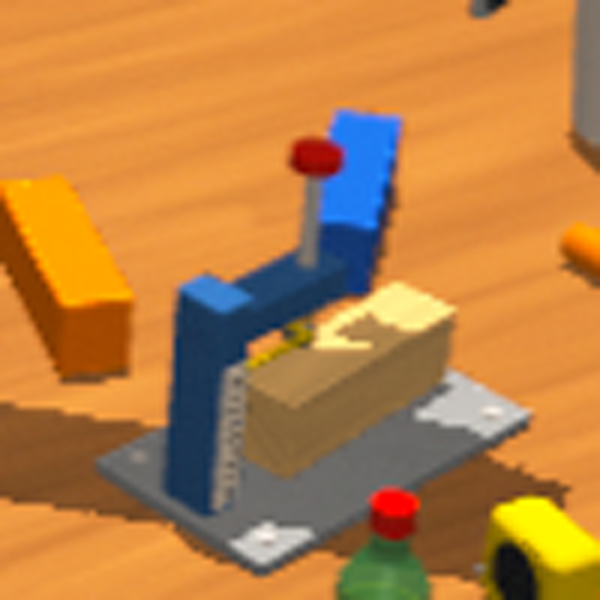

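```bash
python3 -c "
from h import *
plan([0.5404,0.2897,0.030],15.2)"
```

```text
pos [0.5402 0.3011 0.2587] yaw 15.27 x-axis [-0.001 -0.001 -1.   ] F [-0.72 -0.26 -0.31] w 0.739 t 9.2667
offset [228.7  -2.5  10.8] twist 0.07 (or -179.93 ) dist 229.0 q [ 0.03  0.42 -0.83  1.4   0.31  1.45 -0.52]
```

Call:
send_rows:
  grip: [0,0,0,0,0]
  offset:
    - [30,-2,11]
    - [70,-2,11]
    - [110,-2,11]
    - [140,-2,11]
    - [165,-2,11]
  twist: [0,0,0,0,0]

```text
clock: 9.68
position: [0.5413, 0.2874, 0.0909]
ee_rot: [0.429, 0.561, -0.431, 0.561]
ft_force: [0.4, 0.3, -0.5]
grip_width: 1.0
```

```bash
python3 -c "
from h import *
plan([0.5404,0.2897,0.030],15.2)
n='wrist';p,d,K,D,W=cam(n); cv2.imwrite(f'pics/w4.png',cv2.resize(p,(640,480),interpolation=cv2.INTER_CUBIC))"
```

```text
pos [0.5413 0.2874 0.0909] yaw 15.09 x-axis [-0.003 -0.003 -1.   ] F [ 0.39  0.27 -0.54] w 1.0 t 9.6833
offset [60.9 -0.1 -2.6] twist -0.11 (or 179.89 ) dist 61.0 q [ 0.03  0.54 -0.77  1.62  0.4   1.15 -0.58]
```

View pics/w4.png

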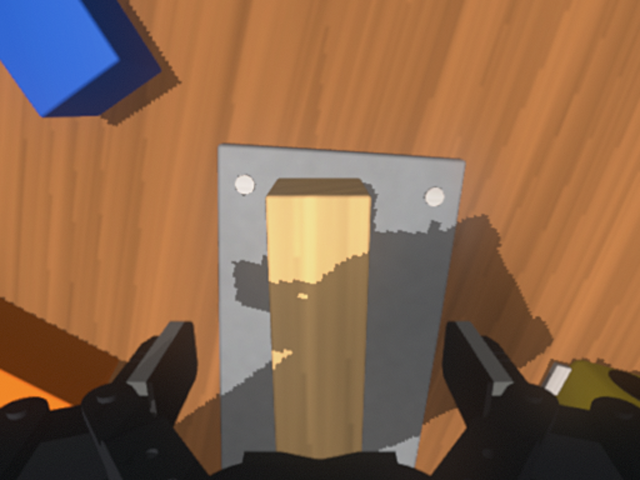

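Call:
send_rows:
  grip: [0,0,0,0,0]
  offset:
    - [20,0,-2]
    - [40,0,-2]
    - [54,0,-2]
    - [61,0,-2]
    - [61,0,-2]
  twist: [0,0,0,0,0]

```text
clock: 10.15
position: [0.5407, 0.2912, 0.0319]
ee_rot: [0.429, 0.562, -0.43, 0.561]
ft_force: [0.2, 0.3, 0.2]
grip_width: 1.001
```

Call:
send_rows:
  grip: [120,180,255,255,255]
  offset:
    - [0,0,0]
    - [0,0,0]
    - [0,0,0]
    - [0,0,0]
    - [0,0,0]
  twist: [0,0,0,0,0]
  newtons: 60

```text
clock: 10.57
position: [0.5416, 0.2928, 0.0343]
ee_rot: [0.43, 0.562, -0.429, 0.562]
ft_force: [-0.4, -0.9, 7.2]
grip_width: 0.504
```

```bash
python3 -c "
from h import *
plan([0.5404,0.2897,0.030],15.2)"
```

```text
pos [0.5416 0.2928 0.0343] yaw 15.24 x-axis [ 0.002  0.001 -1.   ] F [-0.4  -0.89  7.2 ] w 0.504 t 10.5667
offset [ 4.3 -2.   2.7] twist 0.04 (or -179.96 ) dist 5.4 q [-0.01  0.61 -0.74  1.65  0.46  1.06 -0.62]
```

Call:
send_rows:
  grip: [255,255,255,255,255]
  offset:
    - [-3,0,0]
    - [-7,0,0]
    - [-8,0,-15]
    - [-8,0,-38]
    - [-8,0,-60]
  twist: [0,0,0,0,0]

```text
clock: 10.98
position: [0.5254, 0.3502, 0.0412]
ee_rot: [0.43, 0.561, -0.43, 0.562]
ft_force: [-0.1, 1.3, -1.9]
grip_width: 0.502
```

Call:
send_rows:
  grip: [255,255,255,255,255]
  offset:
    - [0,0,-5]
    - [0,0,-5]
    - [0,0,-5]
    - [0,0,-5]
    - [0,0,-5]
  twist: [0,0,0,0,0]

```text
clock: 11.4
position: [0.5246, 0.3536, 0.0408]
ee_rot: [0.43, 0.561, -0.43, 0.562]
ft_force: [0.8, -0.4, -2.2]
grip_width: 0.506
```

```bash
python3 -c "
from h import *
plan([0.5404,0.2897,0.030],15.2)
p,d,K,D,W=cam('scene'); cv2.imwrite(f'pics/s5.png',cv2.resize(p[130:230,270:370],None,fx=6,fy=6,interpolation=cv2.INTER_CUBIC))
n='wrist';p,d,K,D,W=cam(n); cv2.imwrite(f'pics/w5.png',cv2.resize(p,(640,480),interpolation=cv2.INTER_CUBIC));np.savez('pics/w5.npz',p=p,d=d,K=K,D=D,W=W)"
```

```text
pos [0.5246 0.3536 0.0408] yaw 15.15 x-axis [ 0.    -0.001 -1.   ] F [ 0.81 -0.39 -2.16] w 0.506 t 11.4
offset [10.9 -1.5 65.7] twist -0.05 (or 179.95 ) dist 66.6 q [-0.11  0.64 -0.74  1.6   0.47  1.09 -0.72]
```

View pics/w5.png

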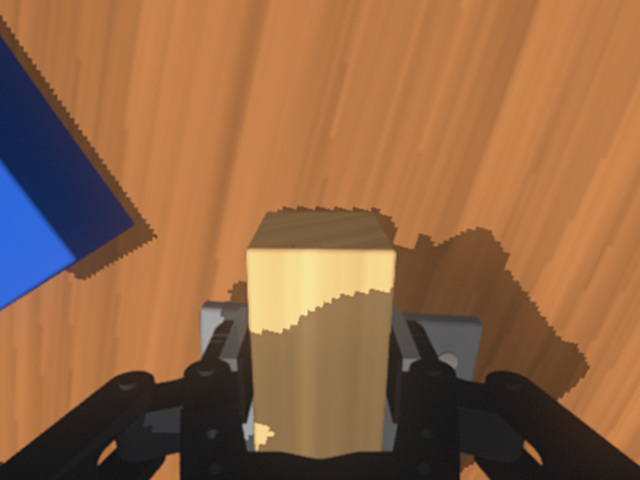

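View pics/s5.png

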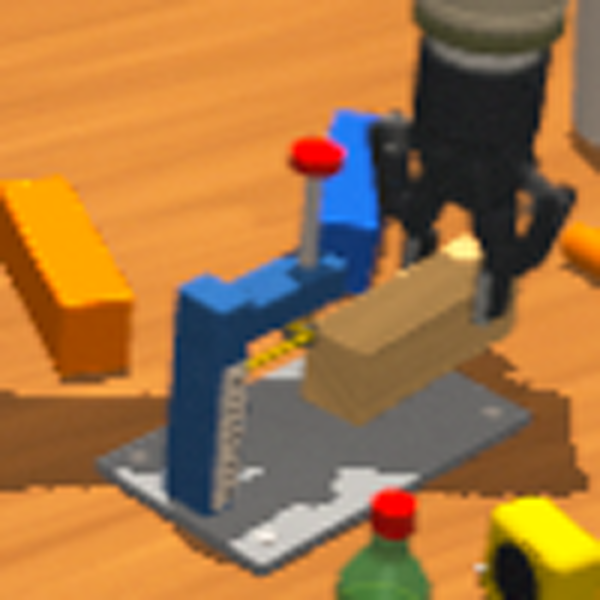

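Call:
send_rows:
  grip: [255,255,255,255,255]
  offset:
    - [2,0,0]
    - [4,0,0]
    - [5,0,0]
    - [6,0,0]
    - [6.5,0,0]
  twist: [0,0,0,0,0]

```text
clock: 11.92
position: [0.5238, 0.355, 0.0343]
ee_rot: [0.429, 0.562, -0.429, 0.562]
ft_force: [-1.6, -1.3, 2.1]
grip_width: 0.503
```

```bash
python3 -c "
from h import *
plan([0.5304,0.3322,0.027],15.2)"
```

```text
pos [0.5238 0.355  0.0343] yaw 15.25 x-axis [-0. -0. -1.] F [-1.61 -1.26  2.12] w 0.503 t 11.9167
offset [ 7.3  0.4 23.8] twist 0.05 (or -179.95 ) dist 24.9 q [-0.12  0.64 -0.74  1.6   0.48  1.08 -0.72]
```

Call:
send_rows:
  grip: [40,40,40,40,40]
  offset:
    - [0,0,0]
    - [0,0,0]
    - [0,0,0]
    - [3,0,10]
    - [7,0,23]
  twist: [0,0,0,0,0]

```text
clock: 12.33
position: [0.5298, 0.3334, 0.0277]
ee_rot: [0.429, 0.562, -0.428, 0.562]
ft_force: [0.3, -0.4, 0.4]
grip_width: 0.841
```

Call:
send_rows:
  grip: [40,120,180,255,255]
  offset:
    - [0,0,0]
    - [0,0,0]
    - [0,0,0]
    - [0,0,0]
    - [0,0,0]
  twist: [0,0,0,0,0]
  newtons: 110

```text
clock: 12.75
position: [0.5299, 0.3335, 0.028]
ee_rot: [0.429, 0.562, -0.429, 0.562]
ft_force: [-0.9, -0.6, 3.9]
grip_width: 0.497
```

Call:
send_rows:
  grip: [255,255,255,255,255]
  offset:
    - [0,0,0]
    - [0,0,0]
    - [0,0,0]
    - [0,0,0]
    - [0,0,0]
  twist: [0,0,0,0,0]

```text
clock: 13.17
position: [0.5299, 0.3335, 0.028]
ee_rot: [0.429, 0.562, -0.429, 0.562]
ft_force: [-0.6, -0.8, 5.7]
grip_width: 0.502
```

```bash
python3 -c "
from h import *
plan([0.5304,0.3322,0.027],15.2)"
```

```text
pos [0.5299 0.3335 0.028 ] yaw 15.28 x-axis [ 0.001  0.    -1.   ] F [-0.57 -0.85  5.68] w 0.502 t 13.1667
offset [1.  0.1 1.3] twist 0.08 (or -179.92 ) dist 1.7 q [-0.08  0.64 -0.74  1.63  0.48  1.06 -0.69]
```

Call:
send_rows:
  grip: [255,255,255,255,255]
  offset:
    - [-15,0,0]
    - [-50,0,0]
    - [-90,0,0]
    - [-130,0,0]
    - [-170,0,0]
  twist: [0,0,0,0,0]

```text
clock: 13.58
position: [0.5291, 0.3329, 0.1998]
ee_rot: [0.429, 0.562, -0.429, 0.562]
ft_force: [1.0, 0.8, -2.3]
grip_width: 0.501
```

Call:
send_rows:
  grip: [255,255,255,255,255]
  offset:
    - [-40,0,0]
    - [-80,0,0]
    - [-110,0,20]
    - [-115,0,55]
    - [-115,0,90]
  twist: [0,0,0,0,0]

```text
clock: 14.0
position: [0.5532, 0.2474, 0.3161]
ee_rot: [0.43, 0.562, -0.426, 0.563]
ft_force: [0.5, -0.6, -2.8]
grip_width: 0.498
```

```bash
python3 -c "
from h import *
plan([0.5045,-0.1449,0.25],-6)
n='wrist';p,d,K,D,W=cam(n); cv2.imwrite(f'pics/w6.png',cv2.resize(p,(640,480),interpolation=cv2.INTER_CUBIC))"
```

```text
pos [0.5532 0.2474 0.3161] yaw 15.49 x-axis [ 0.004  0.002 -1.   ] F [ 0.48 -0.57 -2.77] w 0.498 t 14.0
offset [  65.  -152.   365.1] twist 21.49 (or -158.51 ) dist 400.8 q [ 0.12  0.36 -0.82  1.35  0.26  1.54 -0.4 ]
```

View pics/w6.png

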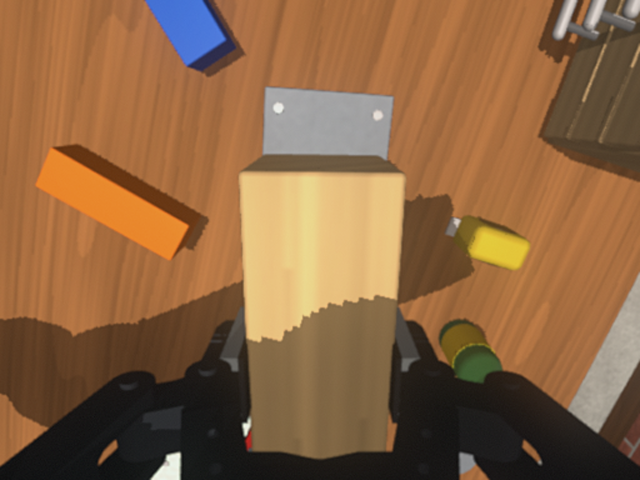

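Call:
send_rows:
  grip: [255,255,255,255,255]
  offset:
    - [0,-152,365]
    - [0,-152,365]
    - [0,-152,365]
    - [0,-152,365]
    - [0,-152,365]
  twist: [0,5,10,15,21]

```text
clock: 14.47
position: [0.5258, 0.0381, 0.3128]
ee_rot: [0.525, 0.473, -0.525, 0.473]
ft_force: [0.5, -0.3, -2.4]
grip_width: 0.498
```

```bash
python3 -c "
from h import *
plan([0.5045,-0.1449,0.25],-6)"
```

```text
pos [0.5258 0.0381 0.3128] yaw -5.94 x-axis [ 0.  0. -1.] F [ 0.51 -0.35 -2.39] w 0.498 t 14.4667
offset [ 62.8  -2.2 184.2] twist 0.06 (or -179.94 ) dist 194.6 q [ 0.48  0.14 -0.7   1.56  0.09  1.48 -0.33]
```

Call:
send_rows:
  grip: [255,255,255,255,255]
  offset:
    - [10,-2,40]
    - [23,-2,80]
    - [36,-2,119]
    - [49,-2,158]
    - [62,-2,184]
  twist: [0,0,0,0,0]

```text
clock: 14.88
position: [0.5051, -0.1472, 0.2502]
ee_rot: [-0.525, -0.473, 0.526, -0.474]
ft_force: [0.3, -1.0, -2.6]
grip_width: 0.498
```

Call:
send_rows:
  grip: [255,255,255,255,255]
  offset:
    - [35,0,0]
    - [70,0,0]
    - [105,0,0]
    - [130,0,0]
    - [140,0,0]
  twist: [0,0,0,0,0]

```text
clock: 15.3
position: [0.5042, -0.1425, 0.107]
ee_rot: [-0.523, -0.476, 0.525, -0.473]
ft_force: [-0.7, -0.1, -2.5]
grip_width: 0.5
```

```bash
python3 - <<'E'
from h import *
plan([0.5045,-0.1449,0.031],-6)
n='wrist';p,d,K,D,W=cam(n); cv2.imwrite(f'pics/w7.png',cv2.resize(p,(640,480),interpolation=cv2.INTER_CUBIC)); np.savez('pics/w7.npz',p=p,d=d,K=K,D=D,W=W)
p,d,K,D,W=cam('scene'); cv2.imwrite(f'pics/s7.png',cv2.resize(p[130:270,120:300],None,fx=4,fy=4,interpolation=cv2.INTER_CUBIC))
p,d,K,D,W=cam('top'); cv2.imwrite(f'pics/t7.png',cv2.resize(p[150:270,230:390],None,fx=4,fy=4,interpolation=cv2.INTER_CUBIC))
E
```

```text
pos [ 0.5042 -0.1425  0.107 ] yaw -5.72 x-axis [-0.005  0.002 -1.   ] F [-0.69 -0.13 -2.52] w 0.5 t 15.3
offset [76.   1.   2.5] twist 0.28 (or -179.72 ) dist 76.1 q [ 0.67  0.27 -0.55  1.85  0.16  1.07 -0.04]
```

View pics/w7.png

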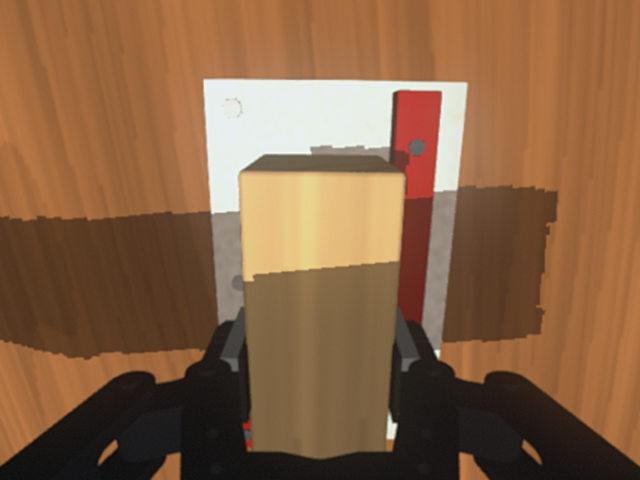

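View pics/s7.png

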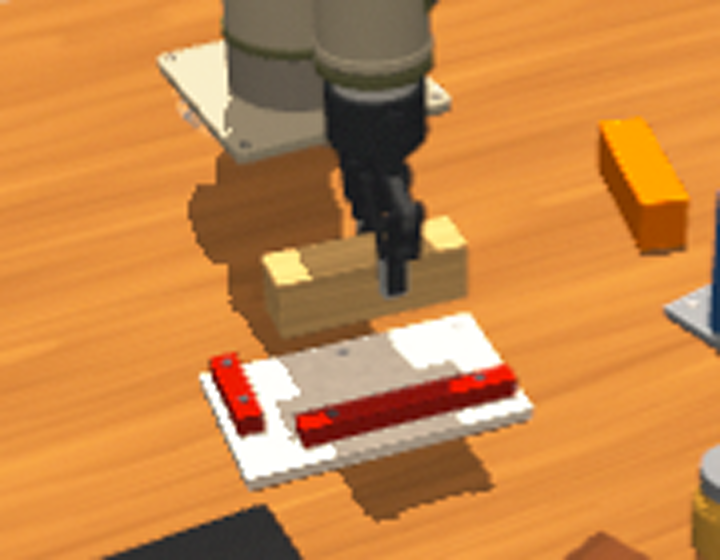

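View pics/t7.png

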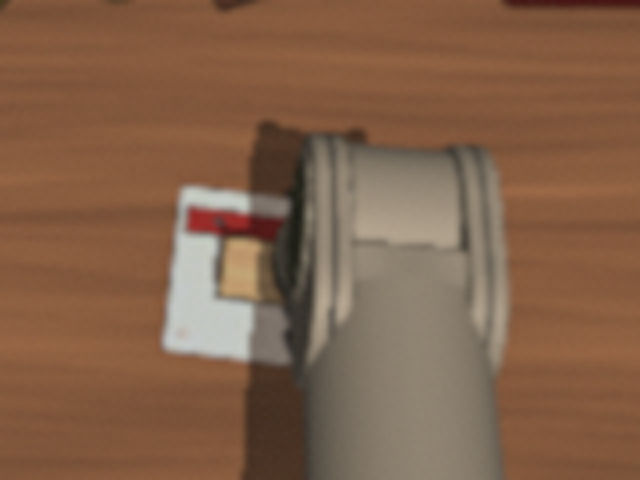

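```bash
python3 - <<'E'
from h import *
z=np.load('pics/w7.npz'); p,d,K,D,W=[z[k] for k in ['p','d','K','D','W']]
f=lambda pts,zz: at_z((np.array(pts)+.5)/1.25-.5,zz,K,D,W)
P=f([(205,80),(467,83)],.012); print('board far edge',P.round(4),np.linalg.norm(P[1]-P[0]),np.degrees(np.arctan2(*(P[1]-P[0])[[1,0]])))
C=cloud(d,K,D,W)
m=(C[...,2]>.11)&(C[...,2]<.16)&(C[...,1]>-.2); print(np.median(C[150:230,210:300][...,2]))
zt=np.median(C[150:230,210:300][...,2])
P=f([(241,172),(405,172)],zt); print('block end',P.round(4),np.linalg.norm(P[1]-P[0]),np.degrees(np.arctan2(*(P[1]-P[0])[[1,0]])))
mid=P.mean(0); T=np.array([0.5042,-0.1425]); yh=np.array([.1,.995]); print('g =',75-1000*(mid[:2]-T)@yh)
hsv=cv2.cvtColor(p,cv2.COLOR_BGR2HSV); red=((hsv[...,0]<8)|(hsv[...,0]>172))&(hsv[...,1]>150)&(hsv[...,2]>60); red[:, :300]=0; red[:68]=0; red[230:]=0; red=cv2.morphologyEx(red.astype(np.uint8),cv2.MORPH_OPEN,np.ones((3,3)))>0
# rightmost edge of fence (outer top edge) per row
rows=[r for r in range(85,225,3) if red[r].sum()>3]
E_=at_z([(np.nonzero(red[r])[0].max()+.5,r) for r in rows],.030,K,D,W)
b=np.polyfit(E_[:,1],E_[:,0],1); print('outer edge: yaw',-np.degrees(np.arctan(b[0])),'x at y=-.12',np.polyval(b,-.12), 'resid',np.std(E_[:,0]-np.polyval(b,E_[:,1])), E_[[0,-1]].round(4))
# slope of block top plane along y and x
v,u=np.mgrid[145:250:3,205:310:3]; Q=C[v,u].reshape(-1,3); A=np.c_[Q[:,:2]-Q[:,:2].mean(0),np.ones(len(Q))]; print('tilt deg',np.degrees(np.linalg.lstsq(A,Q[:,2],rcond=None)[0][:2]))
E
```

```text
board far edge [[ 0.4529 -0.042   0.012 ]
 [ 0.5901 -0.057   0.012 ]] 0.13798354164971624 -6.238497845409293
0.13903622529975268
block end [[ 0.4902 -0.0778  0.139 ]
 [ 0.5323 -0.0819  0.139 ]] 0.04233324295750478 -5.638076689265773
g = 11.956134321547914
outer edge: yaw -6.383132627192974 x at y=-.12 0.5644425650642333 resid 0.00019383973579608992 [[ 0.5705 -0.0674  0.03  ]
 [ 0.5604 -0.1579  0.03  ]]
tilt deg [ 0.82895687 10.28307868]
```

```bash
python3 - <<'E'
from h import *
z=np.load('pics/w7.npz'); p,d,K,D,W=[z[k] for k in ['p','d','K','D','W']]
C=cloud(d,K,D,W)
for r in range(125,300,8): print(r,C[r,[205,230,256,282,310]].round(4)[:,1:].tolist())
E
```

```text
125 [[-0.0843, 0.011], [-0.0783, 0.1014], [-0.0796, 0.0988], [-0.0806, 0.1001], [-0.0913, 0.0126]]
133 [[-0.0776, 0.1301], [-0.0785, 0.1301], [-0.0795, 0.1292], [-0.0805, 0.1282], [-0.0816, 0.1271]]
141 [[-0.0792, 0.1395], [-0.0802, 0.1383], [-0.0811, 0.1377], [-0.0818, 0.1384], [-0.0827, 0.1387]]
149 [[-0.0819, 0.1389], [-0.0828, 0.1381], [-0.0835, 0.1391], [-0.0844, 0.1387], [-0.0852, 0.1391]]
157 [[-0.0845, 0.1388], [-0.0852, 0.1397], [-0.0861, 0.1391], [-0.087, 0.139], [-0.088, 0.1385]]
165 [[-0.0874, 0.1378], [-0.088, 0.1386], [-0.0888, 0.139], [-0.0895, 0.1398], [-0.0907, 0.1384]]
173 [[-0.0895, 0.1404], [-0.0908, 0.1385], [-0.0913, 0.1399], [-0.0923, 0.1391], [-0.0933, 0.1389]]
181 [[-0.0927, 0.1383], [-0.0935, 0.1386], [-0.0942, 0.1389], [-0.0954, 0.1376], [-0.0962, 0.1382]]
189 [[-0.0955, 0.1385], [-0.096, 0.1393], [-0.097, 0.139], [-0.0978, 0.1393], [-0.099, 0.1382]]
197 [[-0.0981, 0.1389], [-0.0993, 0.1378], [-0.0999, 0.1387], [-0.1004, 0.1399], [-0.1016, 0.139]]
205 [[-0.101, 0.1388], [-0.1017, 0.1394], [-0.1022, 0.1403], [-0.1037, 0.1385], [-0.1041, 0.14]]
213 [[-0.1037,
[... 371 characters left out ...]
.1389]]
245 [[-0.1158, 0.1392], [-0.1163, 0.1397], [-0.1178, 0.1384], [-0.1186, 0.1387], [-0.1193, 0.1393]]
253 [[-0.1184, 0.1401], [-0.1202, 0.1383], [-0.121, 0.1384], [-0.121, 0.1402], [-0.1225, 0.1391]]
261 [[-0.1222, 0.1388], [-0.1228, 0.1392], [-0.1237, 0.1392], [-0.1246, 0.1393], [-0.1261, 0.1384]]
269 [[-0.1249, 0.1399], [-0.1259, 0.1396], [-0.1269, 0.1394], [-0.1283, 0.1385], [-0.129, 0.139]]
277 [[-0.1289, 0.1385], [-0.1294, 0.1391], [-0.1305, 0.1389], [-0.1311, 0.1394], [-0.1326, 0.1386]]
285 [[-0.1311, 0.1404], [-0.1326, 0.1394], [-0.1339, 0.1387], [-0.1349, 0.1385], [-0.136, 0.1386]]
293 [[-0.1347, 0.14], [-0.1358, 0.1397], [-0.1375, 0.1385], [-0.1377, 0.1396], [-0.1384, 0.1402]]
```

Call:
send_rows:
  grip: [255,255,255,255,255]
  offset:
    - [20,0,0]
    - [42,0,0]
    - [56,0,0]
    - [66,0,0]
    - [71,0,0]
  twist: [0.4,0.4,0.4,0.4,0.4]

```text
clock: 15.87
position: [0.5072, -0.1436, 0.0401]
ee_rot: [0.526, 0.472, -0.526, 0.473]
ft_force: [0.2, 0.4, -2.3]
grip_width: 0.5
```

```bash
python3 - <<'E'
from h import *
plan([0.5045,-0.1449,0.030],-6.2)
E
```

```text
pos [ 0.5072 -0.1436  0.0401] yaw -6.15 x-axis [ 0.001 -0.    -1.   ] F [ 0.15  0.38 -2.28] w 0.5 t 15.8667
offset [10.1 -2.6  1.6] twist 0.05 (or -179.95 ) dist 10.5 q [ 0.65  0.37 -0.53  1.9   0.22  0.94 -0.09]
```

Call:
send_rows:
  grip: [255,255,255,255,255]
  offset:
    - [3,0,0]
    - [6,0,0]
    - [7.5,0,0]
    - [8.5,0,0]
    - [9,0,0]
  twist: [0,0,0,0,0]

```text
clock: 16.28
position: [0.5068, -0.1435, 0.0309]
ee_rot: [0.526, 0.472, -0.526, 0.473]
ft_force: [-0.4, -0.0, -3.1]
grip_width: 0.498
```

Call:
send_rows:
  grip: [255,255,255,255,255]
  offset:
    - [0.5,0,0]
    - [1,0,0]
    - [1,0,0]
    - [1,0,0]
    - [1,0,0]
  twist: [0,0,0,0,0]

```text
clock: 16.7
position: [0.5067, -0.1435, 0.0299]
ee_rot: [0.526, 0.472, -0.526, 0.473]
ft_force: [-2.4, -0.5, 5.3]
grip_width: 0.502
```

Call:
send_rows:
  grip: [255,255,255,255,255]
  offset:
    - [-0.6,2,3]
    - [-0.6,5,7]
    - [-0.6,8,10]
    - [-0.6,9,12]
    - [-0.6,9,13]
  twist: [0,0,0,0,0]

```text
clock: 17.12
position: [0.5144, -0.1578, 0.03]
ee_rot: [0.526, 0.472, -0.526, 0.472]
ft_force: [1.2, 1.3, -1.2]
grip_width: 0.499
```

Call:
send_rows:
  grip: [255,255,255,255,255]
  offset:
    - [0,1,0]
    - [0,2,0]
    - [0,3,0]
    - [0,3,0]
    - [0,3,0]
  twist: [0,0,0,0,0]

```text
clock: 17.53
position: [0.517, -0.1576, 0.03]
ee_rot: [-0.526, -0.472, 0.526, -0.473]
ft_force: [0.3, -0.7, -1.7]
grip_width: 0.496
```

Call:
send_rows:
  grip: [255,255,255,255,255]
  offset:
    - [0,0.5,0]
    - [0,1,0]
    - [0,1.5,0]
    - [0,1.5,0]
    - [0,1.5,0]
  twist: [0,0,0,0,0]

```text
clock: 17.95
position: [0.5171, -0.1576, 0.03]
ee_rot: [-0.525, -0.473, 0.527, -0.472]
ft_force: [-8.3, 0.4, 6.4]
grip_width: 0.493
```

Call:
send_rows:
  grip: [255,255,255,255,255]
  offset:
    - [0,0.5,0]
    - [0,1,0]
    - [0,1,0]
    - [0,1,0]
    - [0,1,0]
  twist: [0,0,0,0,0]

```text
clock: 18.37
position: [0.5172, -0.1577, 0.03]
ee_rot: [-0.525, -0.474, 0.527, -0.471]
ft_force: [-14.0, 1.6, 12.0]
grip_width: 0.497
```

Call:
send_rows:
  grip: [255,255,255,255,255]
  offset:
    - [-1.2,0,0]
    - [-1.2,0,1]
    - [-1.2,0,2]
    - [-1.2,0,3]
    - [-1.2,0,3]
  twist: [0,0,0,0,0]

```text
clock: 18.78
position: [0.5172, -0.1589, 0.0302]
ee_rot: [-0.525, -0.475, 0.526, -0.471]
ft_force: [-7.4, 6.2, -0.6]
grip_width: 0.499
```

Call:
send_rows:
  grip: [255,255,255,255,255]
  offset:
    - [0,0,0.5]
    - [0,0,1]
    - [0,0,1.5]
    - [0,0,1.5]
    - [0,0,1.5]
  twist: [0,0,0,0,0]

```text
clock: 19.2
position: [0.5171, -0.1601, 0.0302]
ee_rot: [-0.525, -0.475, 0.526, -0.471]
ft_force: [-6.7, 7.3, -0.9]
grip_width: 0.496
```

Call:
send_rows:
  grip: [255,255,255,255,255]
  offset:
    - [0,0,0.5]
    - [0,0,1]
    - [0,0,1.5]
    - [0,0,1.5]
    - [0,0,1.5]
  twist: [0,0,0,0,0]

```text
clock: 19.62
position: [0.5169, -0.1615, 0.0302]
ee_rot: [-0.525, -0.475, 0.526, -0.471]
ft_force: [-7.2, 6.5, -0.2]
grip_width: 0.498
```

Call:
send_rows:
  grip: [255,255,255,255,255]
  offset:
    - [0,0,0.5]
    - [0,0,1]
    - [0,0,1.5]
    - [0,0,1.5]
    - [0,0,1.5]
  twist: [0,0,0,0,0]

```text
clock: 20.03
position: [0.5169, -0.1622, 0.0302]
ee_rot: [-0.525, -0.475, 0.526, -0.471]
ft_force: [-6.5, 10.6, 0.1]
grip_width: 0.496
```

Call:
send_rows:
  grip: [255,255,255,255,255]
  offset:
    - [0,0.5,0.5]
    - [0,1,1]
    - [0,1.5,1]
    - [0,1.5,1]
    - [0,1.5,1]
  twist: [0,0,0,0,0]

```text
clock: 20.45
position: [0.5169, -0.1622, 0.0302]
ee_rot: [-0.524, -0.476, 0.526, -0.47]
ft_force: [-15.5, 13.8, 9.4]
grip_width: 0.498
```

```bash
python3 - <<'E'
from h import *
plan([0.5045,-0.1449,0.030],-6.2)
n='wrist';p,d,K,D,W=cam(n); cv2.imwrite(f'pics/w8.png',cv2.resize(p,(640,480),interpolation=cv2.INTER_CUBIC)); np.savez('pics/w8.npz',p=p,d=d,K=K,D=D,W=W)
p,d,K,D,W=cam('scene'); cv2.imwrite(f'pics/s8.png',cv2.resize(p[160:260,150:270],None,fx=6,fy=6,interpolation=cv2.INTER_CUBIC)); np.savez('pics/s8.npz',p=p,d=d,K=K,D=D,W=W)
E
```

```text
pos [ 0.5169 -0.1622  0.0302] yaw -5.94 x-axis [-0.008  0.004 -1.   ] F [-15.5   13.79   9.39] w 0.498 t 20.45
offset [  0.4 -14.2 -15.9] twist 0.26 (or -179.74 ) dist 21.3 q [ 0.65  0.41 -0.51  1.86  0.24  0.94 -0.07]
```

View pics/w8.png

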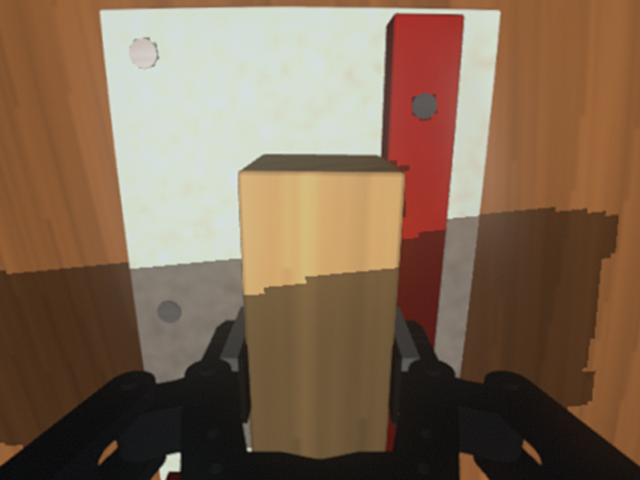

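View pics/s8.png

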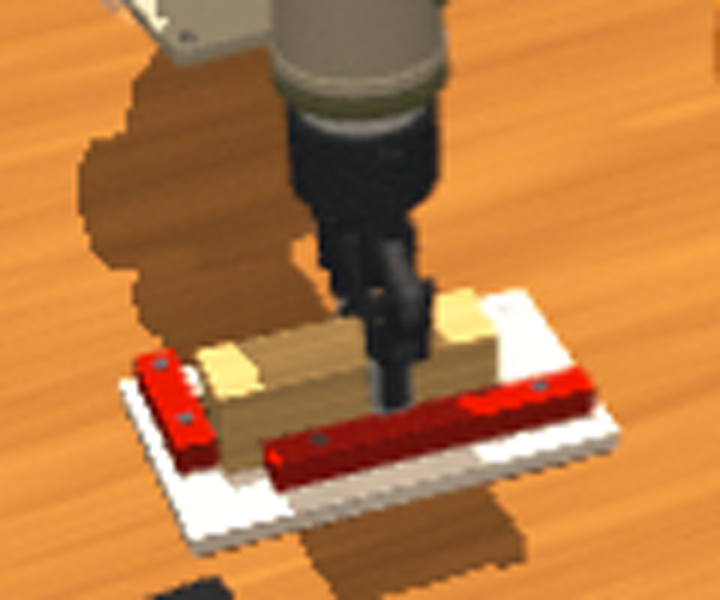

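```bash
python3 - <<'E'
from h import *
z=np.load('pics/w8.npz'); p,d,K,D,W=[z[k] for k in ['p','d','K','D','W']]
f=lambda pts,zz: at_z((np.array(pts)+.5)/1.25-.5,zz,K,D,W)
B=f([(101,11),(500,10)],.012); E=f([(239.5,171.5),(404.5,171.5)],.062)
e=B[1]-B[0]; print(B.round(4),E.round(4),np.linalg.norm(e),np.degrees(np.arctan2(e[1],e[0]))); xh=e[:2]/np.linalg.norm(e[:2]); yh=np.array([-xh[1],xh[0]])
bm=B.mean(0)[:2]; print('block end in jig coords (mm): x edge,y', [(round(1000*(q[:2]-bm)@xh,1), round(115+1000*(q[:2]-bm)@yh,1)) for q in E], 'width',np.linalg.norm(E[1]-E[0])); e=E[1]-E[0]; print('block yaw',np.degrees(np.arctan2(e[1],e[0])))
# red fence: inner edge top at z=.03, near far end
F=f([(396.5,14.5),(463,14),(387,110)],.030); print('fence top', [(round(1000*(q[:2]-bm)@xh,1), round(115+1000*(q[:2]-bm)@yh,1)) for q in F])
F=f([(386,20),(381,150)],.012); print('fence lower inner', [(round(1000*(q[:2]-bm)@xh,1), round(115+1000*(q[:2]-bm)@yh,1)) for q in F])
# overlay in scene using jig frame estimate
xj=np.array([np.cos(np.radians(-6.1)),np.sin(np.radians(-6.1)),0]); yj=np.array([-xj[1],xj[0],0]); o=np.array([.5098,-.165,0])
s=np.load('pics/s8.npz'); img=cv2.resize(s['p'][160:260,150:270],None,fx=6,fy=6,interpolation=cv2.INTER_CUBIC)
def line(pts,col):
    q=proj([o+xj*a/1000+yj*b/1000+np.array([0,0,c/1000]) for a,b,c in pts],s['K'],s['D'],s['W']); q=((q-[150,160]+.5)*6-.5).astype(np.int32); cv2.polylines(img,[q.reshape(-1,1,2)],True,col,1)
line([(-70,-115,12),(70,-115,12),(70,115,12),(-70,115,12)],(255,0,0))
line([(-14,-85,62),(30,-85,62),(30,65,62),(-14,65,62)],(0,255,0)); line([(-14,-85,12),(30,-85,12),(30,-85,62),(-14,-85,62)],(0,255,0))
cv2.imwrite('pics/s8o.png',img)
E
```

```text
[[ 0.4525 -0.0421  0.012 ]
 [ 0.5899 -0.0566  0.012 ]] [[ 0.5028 -0.0974  0.062 ]
 [ 0.5453 -0.1017  0.062 ]] 0.13817414973993494 -6.0366897888412225
block end in jig coords (mm): x edge,y [(np.float64(-13.3), np.float64(65.3)), (np.float64(29.5), np.float64(65.4))] width 0.042709231480007985
block yaw -5.846873109389195
fence top [(np.float64(30.6), np.float64(109.2)), (np.float64(51.0), np.float64(109.6)), (np.float64(28.8), np.float64(81.0))]
fence lower inner [(np.float64(29.8), np.float64(111.1)), (np.float64(29.8), np.float64(67.0))]
```

View pics/s8o.png

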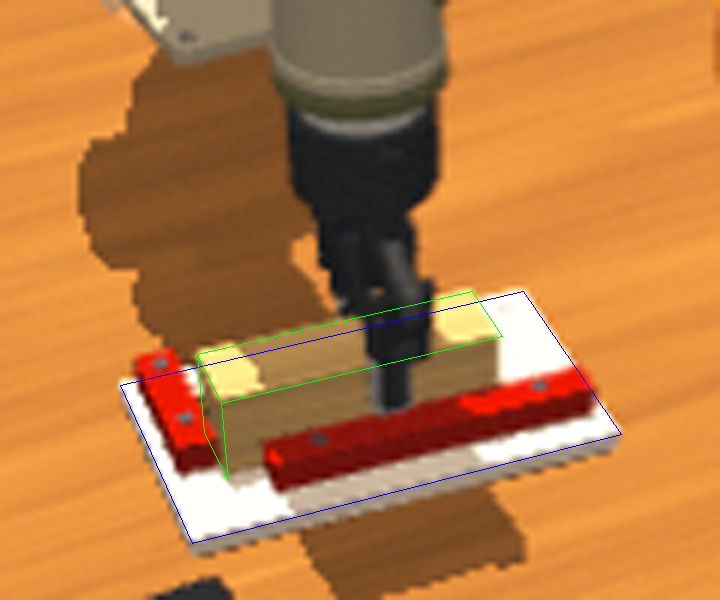

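Call:
send_rows:
  grip: [255,255,255,255,255]
  offset:
    - [-0.4,0,0.4]
    - [-0.8,0,0.8]
    - [-0.8,0,1.2]
    - [-0.8,0,1.6]
    - [-0.8,0,2]
  twist: [0,0,0,0,0]

```text
clock: 20.97
position: [0.5169, -0.1623, 0.0303]
ee_rot: [-0.525, -0.477, 0.525, -0.47]
ft_force: [-11.9, 20.5, 2.5]
grip_width: 0.498
```

```bash
python3 - <<'E'
from h import *
plan([0.5045,-0.1449,0.030],-6.2)
E
```

```text
pos [ 0.5169 -0.1623  0.0303] yaw -5.88 x-axis [-0.008  0.007 -1.   ] F [-11.87  20.48   2.52] w 0.498 t 20.9667
offset [  0.5 -14.1 -16. ] twist 0.32 (or -179.68 ) dist 21.3 q [ 0.66  0.41 -0.51  1.85  0.24  0.94 -0.06]
```

Call:
send_rows:
  grip: [255,255,255,255,255]
  offset:
    - [-0.2,0.4,0.2]
    - [-0.4,0.8,0.5]
    - [-0.4,0.8,0.5]
    - [-0.4,0.8,0.5]
    - [-0.4,0.8,0.5]
  twist: [0,0,0,0,0]

```text
clock: 21.38
position: [0.5169, -0.1623, 0.0304]
ee_rot: [-0.524, -0.478, 0.526, -0.47]
ft_force: [-14.0, 21.4, 2.4]
grip_width: 0.502
```

Call:
send_rows:
  grip: [255,255,255,255,255]
  offset:
    - [0,0,0]
    - [0,0,0]
    - [0,0,0]
    - [0,0,0]
    - [0,0,0]
  twist: [0,0,0,0,0]

```text
clock: 21.8
position: [0.517, -0.1622, 0.0304]
ee_rot: [-0.524, -0.478, 0.526, -0.47]
ft_force: [-14.3, 21.1, 2.0]
grip_width: 0.499
```

```bash
python3 - <<'E'
from h import *
plan([0.5045,-0.1449,0.030],-6.2)
n='wrist';p,d,K,D,W=cam(n); cv2.imwrite(f'pics/w9.png',cv2.resize(p,(640,480),interpolation=cv2.INTER_CUBIC)); np.savez('pics/w9.npz',p=p,d=d,K=K,D=D,W=W)
C=cloud(d,K,D,W)
v,u=np.mgrid[142:270:3,205:310:3]; Q=C[v,u].reshape(-1,3); Q=Q[abs(Q[:,2]-.062)<.006]; A=np.c_[Q[:,:2]-Q[:,:2].mean(0),np.ones(len(Q))]; s=np.linalg.lstsq(A,Q[:,2],rcond=None)[0]; print('block top z',s[2],'tilt deg',np.degrees(s[:2]))
v,u=np.mgrid[40:130:3,110:180:3]; Q=C[v,u].reshape(-1,3); Q=Q[abs(Q[:,2]-.012)<.006]; A=np.c_[Q[:,:2]-Q[:,:2].mean(0),np.ones(len(Q))]; s=np.linalg.lstsq(A,Q[:,2],rcond=None)[0]; print('board z',s[2],'tilt deg',np.degrees(s[:2]))
p,d,K,D,W=cam('top'); cv2.imwrite('pics/t9.png',p)
p,d,K,D,W=cam('scene'); cv2.imwrite('pics/s9.png',p); print(monitor.get_obs()['ft_force'],monitor.get_obs()['clock'])
E
```

```text
pos [ 0.517  -0.1622  0.0304] yaw -5.86 x-axis [-0.009  0.008 -1.   ] F [-14.26  21.11   1.99] w 0.499 t 21.8
offset [  0.6 -14.2 -16. ] twist 0.34 (or -179.66 ) dist 21.4 q [ 0.66  0.42 -0.51  1.85  0.24  0.95 -0.06]
block top z 0.06243116613201064 tilt deg [-0.37152441  0.21925423]
board z 0.011885133904141925 tilt deg [-0.25525221  0.31263846]
[-13.3629476   21.05543254   2.07693053] 21.95
```

View pics/s9.png

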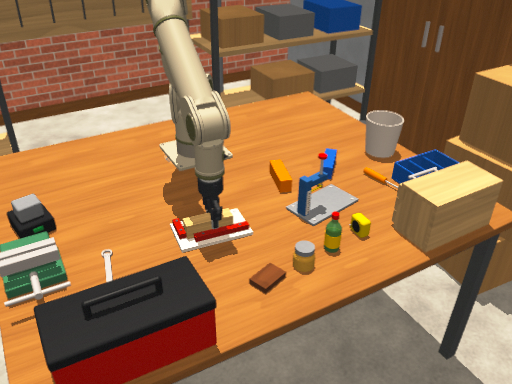

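View pics/w9.png

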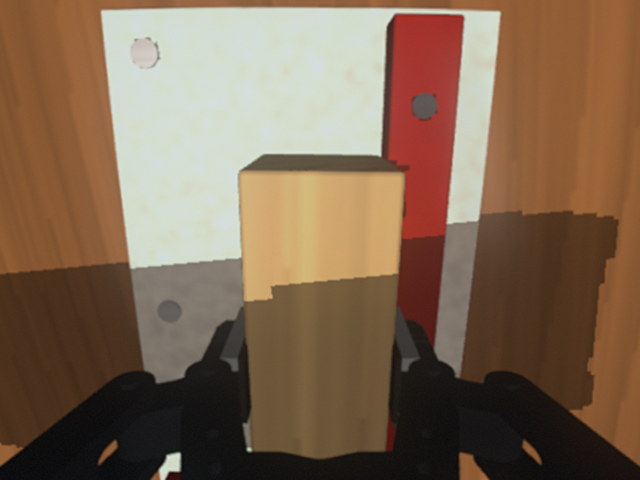

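```bash
python3 -c "
from h import *
print(manip.hand_in()); print(monitor.get_obs()['clock'], monitor.get_obs()['ft_force'])"
```

```text
the job is handed in; nothing more can be done
None
the job is handed in; nothing more can be done
```

The job is handed in at about 22 s of the 64 s allowed. The pale block was gauged first and is now held in the corner jig, pressed against both stops; `hand_in` gave no verdict.

- **Gauge check:** I pressed the red button with shut fingers until the tip stalled at z = 0.180 m, where the foot should meet the block. The push peaked at 14.7 N and I held it about 1 s at around 12 N. A picture showed the foot on the block, and a later one showed the button back up.
- **Carrying:** I drew the block out about 65 mm along its own length, towards the gauge's +y. I set it down and regripped it nearer its middle, then carried it over the gauge to the jig. It was lowered until it touched the board and slid against the fence and then the end stop.
- **Last checks:**
  - **Position:** the block's end is within about 0.5 mm of home on both axes in the wrist picture. Extra pushing raised the force but did not move it.
  - **Flatness:** the block's top is parallel to the board to about 0.1° and 50.5 mm above it, against 50 mm nominal.
  - **Force:** the tool feels about 14 N back from the fence and 21 N back from the stop. Vertical force is about 2 N, and the grip is 110 N.
- **What disagreed or is uncertain:**
  - The top and wrist cameras differed by 2 to 5 mm in y.
  - The tool leans about 0.7° under the push.
  - Part of the 21 N towards the stop is friction. I estimate about 14 N reaches the stop itself.
  - I did not measure the bystanders and look-alikes again, but in the last scene picture they appear to be where they started.

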